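# Shut the parts case and swing it round its corner pin under the rack

## Robot

A 7-joint arm with a two-finger parallel gripper is mounted at the origin on the work surface. World frame = base frame: x ahead of the robot, y to its left, z up, the work surface at z = 0. Lengths are in m, angles in rad, forces in N, time in s.
With the tool pointing down it reaches from about 0.35 to 0.9 m from the base axis. Payload 19.9 kg.
Tool frame: the origin (TCP) lies midway between the tips of the shut fingers; the grasp point (between the pads) lies 19 mm behind it; y points along the fingers, z is the direction in which the jaws open and shut, and the axes are right-handed (so a half turn about y gives the same grasp; the last joint's range is limited). The gripper opens to 85 mm and grips with 20 to 120 N. Pads are 22 mm wide; open, the fingers measure 114 mm over their backs; the gripper's body (76 mm by 85 mm) begins 54 mm behind the grasp point. The pads swing forward as they close: fully open they stand 13 mm farther back than shut.
Start: joints at [-1.256, 0.417, -0.01, 1.614, 0.005, 1.111, -0.053], TCP at [0.218, 0.586, 0.231] pointing down, gripper open.
Joint ranges: [-2.81, 2.81], [-0.39, 2.02], [-1.27, 1.25], [0.06, 2.57], [-1.19, 4.33], [0.19, 2], [-2.82, 2.82]. Speed limits (rad/s): [1.89, 1.89, 2.39, 2.39, 3.01, 3.01, 3.01].

## Interface

Orientations are given as a rotation vector (axis times angle).
In Python, from rig import ctrl, eoat, read_camera, camera_model, ticket gives the robot as it stands. The module is installed in compiled form; this text tells all that it offers. Calls block until the motion is done:
- ctrl.move_ptp(position, orientation): joint-space move of the TCP to a pose.
- ctrl.line_to(position, orientation=None, max_speed=0.15, force_limit=None): straight line of the TCP; orientation=None keeps the orientation; max_speed is the mean speed in m/s. With force_limit (N) it stops when the force on the tool has changed by that much, and returns True; else False.
- ctrl.set_joints(angles): joint-space move.
- eoat.command_gripper(opening, strength=None): finger opening in m; strength is the grip in N (None keeps the last); returns when the fingers have stopped.
- ctrl.hold(seconds).
- ctrl.ik(position, orientation): joint angles nearest the present ones, or None.
- read_camera(name): name is "scene" or "top" or "wrist"; returns the picture (480x640x3 uint8, blue, green, red); there is no depth.
- camera_model(name): a dict with "intrinsics" (3x3 intrinsics, pixels), "dist" ([k1, k2, p1, p2, k3] as OpenCV has them; the pictures are not rectified), "R" (3x3) and "t" (3): a world point X has camera coordinates R X + t. Camera axes: x right, y down, z forward; pixel columns grow to the right and rows downward; lengths in m; the calibration is good to about 2 mm. A picture is of the moment at which its call begins: read the wrist's pose just before it. camera_model takes no time and is no camera call; for the wrist camera it gives the pose at the moment of the call.
A pose or a line that the arm cannot do raises ctrl.MotionError and nothing moves.
- ticket.sign_off(): hands the job in, once; it reports no verdict.
Readings, each from a call of its own:
- ctrl.read_time_s(): time.
- ctrl.read_joint_pos(): joint angles.
- ctrl.read_joint_velocities(): joint speeds.
- ctrl.read_joint_efforts(): joint torques, N m.
- ctrl.read_tcp_pos(): TCP position.
- ctrl.read_orientation(): TCP orientation.
- ctrl.read_ft_force(): force on the tool from outside, world axes, zero at the start.
- ctrl.read_moment(): the same for the moment, N m.
- ctrl.read_width(): finger opening in m.
Only numpy, scipy, OpenCV 4.12 (cv2) and the standard library are available. Lean on these libraries where they do the work, as an engineer would, in place of code of your own. Each camera call takes 0.05 s, during which the arm holds its last target.

## Task

The open parts case stands beside its parking place under the yellow rack, with one corner held on a pivot pin. First lower its blue lid gently until it is fully shut, then turn the case a quarter turn on the pin by pushing the opposite corner round, keeping it flat on the board and on its pin, until it stands square inside the red tape outline under the rack. Leave the other things on the bench where they are.

Things in the scene. Friction and masses are not known exactly. Their poses are not given: they have to be found in the camera images.
- board: Fixed plywood board, 420 x 575 x 12 mm, on the bench. Origin: axis of the pivot pin (steel, 16 mm diameter, top 46 mm above the bench), at bench level. +x points away from the robot (within 12 degrees), +y left, z up; it spans x -170 to +250, y -365 to +210 mm. A yellow slatted rack stands on its far half.
- rack_edge (a point): Lower front edge of the yellow rack (board x +19, y -100, 200 mm above the bench). The rack covers board x +19 to +234, y -351 to +196 mm, 200 to 220 mm above the bench, its front beam to 245 mm; 22 mm square posts at x 30 and 222, y -340 and +185 mm. No hand fits down through it: reach under from the robot's side with the tool leaning. Axes as the board's.
- bay (a point): Centre of the parking place under the rack, on the board's top: a red tape outline of the case's 160 x 110 mm footprint, board x +12 to +172, y -122 to -12 mm. Axes as the board's.
- case: Loose grey case, 160 x 110 x 50 mm (59 with lid shut), about 1 kg with its lid. Origin: axis of the 36 mm steel eye (10 mm thick, 19 mm hole) at its corner, which sits over the pin; underside, 12 mm above the bench. Box spans case x 12 to 172, y -122 to -12 mm. Starts with +x to the robot's right, about -90 degrees (+-10) from board x; parked, its axes lie along the board's.
- case_corner (a point): Bottom corner of the case opposite the pin (case x 172, y -122, z 0 mm), on the hinged long face, which looks at the robot at the start and to the robot's right when parked. Pushing this face squarely near this corner turns the case the right way, counter-clockwise from above. It slides with friction (about 2 to 8 N there) and stays where left.
- lid (a joint): Lid hinge angle, rad: 0 shut, grows as it opens (start about 1.5 to 1.85, standing up or leaning a little back towards the robot), stop at 2.0. Stiff hinge: the lid stays at any angle; about 0.3 N m at most moves it. It has to be pushed all the way down.
- lid_hinge (a point): Middle of the lid's hinge line, on the long face (case x 92, y -122, z 50 mm). Site x lies along the hinge as case x; y from the hinge to the lid's free edge; z out of the lid's outer face (up when shut). The lid is a plain plate 160 mm along the hinge, 110 mm from hinge to free edge, outer face 8 to 9 mm out along z.
- lid_edge (a point): Middle of the lid's free edge, on the outer face (110 mm from the hinge).
- spray_can: Spray can with red cap, 52 mm diameter, 130 mm tall, standing on the right of the board under the rack. Origin: centre of its underside. Leave alone.
- tape_roll: Orange tape roll, 90 mm outside diameter, 30 mm high, lying near the left front of the board. Origin: centre of its underside. Leave alone.
- jar: Amber jar with steel cap, 60 mm diameter, 90 mm tall, on the board under the rack, left of the parking place. Origin: centre of its underside. Leave alone.
- mug: Blue mug, 80 mm diameter, 90 mm tall, on the bench to the right. Origin: centre of its underside. Leave alone.
- hammer: Hammer lying on the bench to the left. Leave alone.
- screwdriver: Screwdriver lying on the bench to the right. Leave alone.
- offcut: Wooden offcut 140 x 70 x 38 mm on the bench to the left. Origin: centre of its underside. Leave alone.
There are look-alikes about, which are no part of the job. Leave any brown or orange look-alike of the case alone.

How it is judged:
By the outcome, as a careful person would: the job done as asked, in the order asked, and still so for the second after the job is handed in, with the robot touching nothing.
It also fails if it takes over 72 s, if anything falls off the work surface, if the arm or the gripper's body presses on something with over 40 N, if the wrist force passes 120 N, or if a joint passes its speed limit or range.

## Working session

There is one attempt and no reset: what is moved stays moved. The work goes in short steps, each a Python script; the robot and the scene stay as the last script left them, time stands still between calls to the robot, and variables do not carry over. Pictures are saved under pics/ and viewed, and the job is handed in when it is done.

```bash
mkdir -p pics; ls
python3 - <<'E'
from rig import ctrl, eoat, read_camera, camera_model, ticket
import cv2
print(ctrl.read_time_s(), ctrl.read_tcp_pos(), ctrl.read_orientation(), ctrl.read_width())
for n in ["scene","top"]:
    cv2.imwrite(f"pics/{n}0.png",read_camera(n)); m=camera_model(n); print(n,m)
E
```

```text
pics
0.0 [0.21817889 0.58531504 0.23064597] [-1.55382551  0.2801304  -0.27990714] 0.08587475723467342
scene {'intrinsics': array([[453.2249419 ,   0.        , 318.85904357],
       [  0.        , 453.2249419 , 249.21660144],
       [  0.        ,   0.        ,   1.        ]]), 'dist': array([-0.0956644,  0.       ,  0.       ,  0.       ,  0.       ]), 'R': array([[ 0.71437067,  0.69976205,  0.00275989],
       [ 0.58720639, -0.59731073, -0.54626784],
       [-0.38060899,  0.39185835, -0.83760601]]), 't': array([-0.34325306, -0.20755788,  1.41044243])}
top {'intrinsics': array([[474.57841839,   0.        , 321.9570699 ],
       [  0.        , 474.57841839, 236.07277354],
       [  0.        ,   0.        ,   1.        ]]), 'dist': array([-3.43911308e-05,  0.00000000e+00,  0.00000000e+00,  0.00000000e+00,
        0.00000000e+00]), 'R': array([[-0.00312647, -0.9998264 ,  0.01836807],
       [-0.99452176,  0.00118967, -0.10452295],
       [ 0.10448296, -0.01859423, -0.99435284]]), 't': array([-0.01199308,  0.48335906,  1.22055177])}
```

View pics/scene0.png

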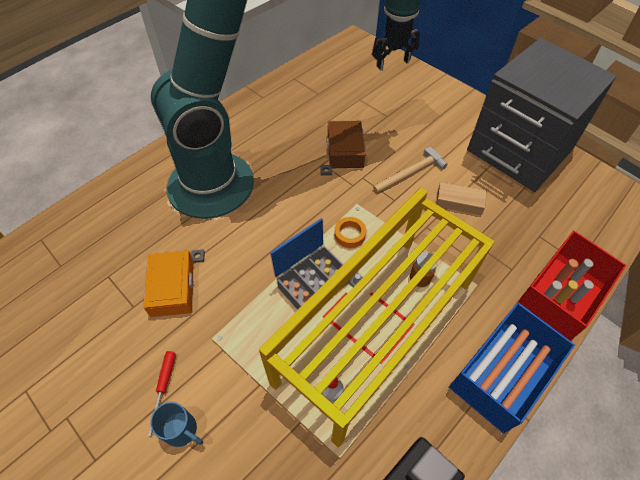

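View pics/top0.png

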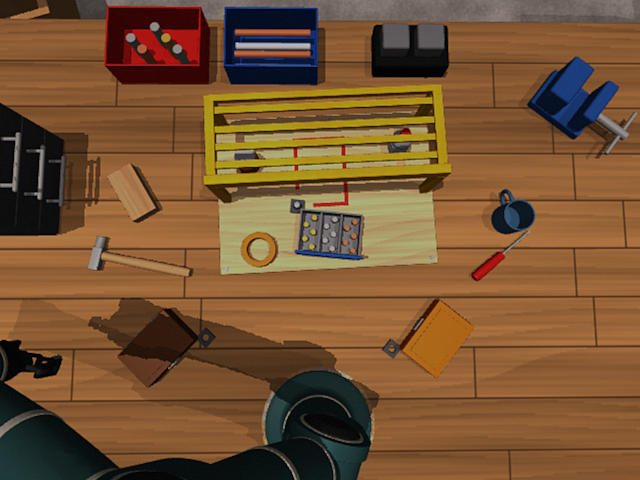

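The case is the open grey box with the blue lid: top (330,232), scene (310,270). Possible mix-ups are the brown box at top (157,347) and the orange box at top (437,338), plus the blue bin at top (270,45). By the description I choose the grey one. Next I'll check it in a close crop.

Run:
```python
import cv2
a=cv2.imread("pics/top0.png")[80:280,195:455]; cv2.imwrite("pics/c1.png",cv2.resize(a,(780,600),interpolation=cv2.INTER_CUBIC))
a=cv2.imread("pics/scene0.png")[180:460,200:500]; cv2.imwrite("pics/c2.png",cv2.resize(a,(640,597),interpolation=cv2.INTER_CUBIC))
```

```text
(no output)
```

View pics/c1.png

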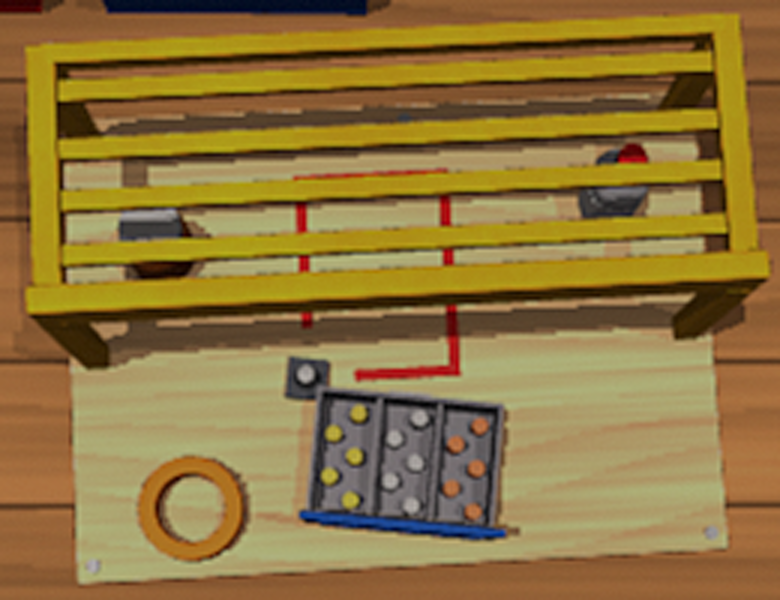

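View pics/c2.png

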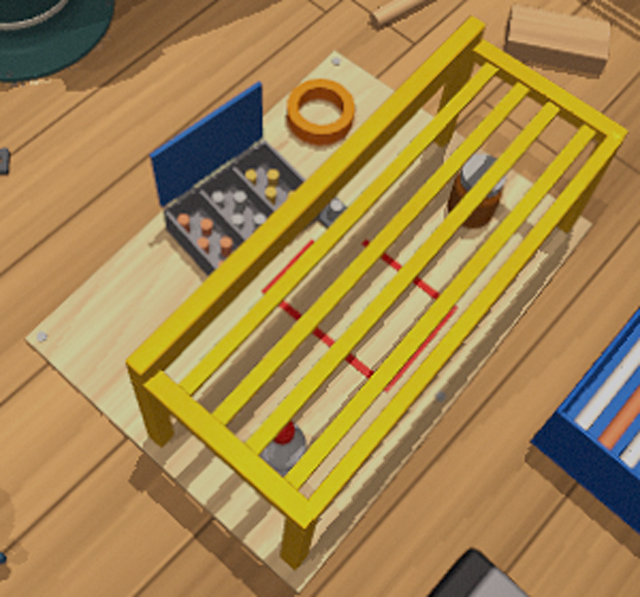

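```bash
cat > vis.py <<'E'
import numpy as np, cv2
from scipy.optimize import least_squares
from rig import camera_model
CM={n:camera_model(n) for n in("scene","top")}
def proj(n,X,m=None):
    m=m or CM[n]; 
    return cv2.projectPoints(np.atleast_2d(np.array(X,float)),cv2.Rodrigues(m["R"])[0],m["t"],m["intrinsics"],m["dist"])[0][:,0]
def Rz(a): c,s=np.cos(a),np.sin(a); return np.array([[c,-s,0],[s,c,0],[0,0,1]])
def board(p,b): return np.array([b[0],b[1],0])+Rz(b[2])@(np.array(p)/1000)
def case(p,b,cy): return np.array([b[0],b[1],.012])+Rz(cy)@(np.array(p)/1000)   # cy world yaw
def lid(u,v,w,th): # u along, v from hinge, w outward -> case mm
    return np.array([92+u,-122+v*np.cos(th)-w*np.sin(th),50+v*np.sin(th)+w*np.cos(th)])
E
cat > fit.py <<'E'
from vis import *
T=lambda u,v:(195+u/3-1/3,80+v/3-1/3)
S=lambda u,v:(200+u*300/640-.27,180+v*300/640-.27)
obs=[("top","b",(-170,210,12),T(80,583)),("top","b",(-170,-365,12),T(728,547)),("top","b",(0,0,46),T(306,374)),
("top","b",(12,-122,12),T(459,374)),("scene","b",(-170,210,12),S(335,52)),("scene","b",(-170,-365,12),S(27,338)),
("top","c",(12,-12,50),T(320,388)),("top","c",(172,-12,50),T(503,405)),
("scene","l",(-80,110,0),S(264,143-0) if 0 else None),
("scene","l",(80,110,4),S(152,156)),("scene","l",(-80,110,4),S(263,86)),
("top","l",(-80,110,4),T(303,516)),("top","l",(80,110,4),T(505,534))]
obs=[o for o in obs if o[3] is not None]
def pr(o,p):
    n,k,q,_=o
    X=board(q,p) if k=="b" else case(q,p,p[3]) if k=="c" else case(lid(*q,p[4]),p,p[3])
    return proj(n,X)[0]
f=lambda p:np.concatenate([pr(o,p)-o[3] for o in obs])
r=least_squares(f,[.55,.05,0,-1.57,1.6],loss="soft_l1")
print(r.x, np.degrees(r.x[2:]))
for o,e in zip(obs,r.fun.reshape(-1,2)): print(o[:3],np.round(e,1))
E
python3 fit.py
```

```text
[ 0.56539466  0.05190885  0.05060694 -1.6805414   1.58220507] [  2.89956424 -96.28792935  90.65367255]
('top', 'b', (-170, 210, 12)) [-0.8  0. ]
('top', 'b', (-170, -365, 12)) [0.9 0.5]
('top', 'b', (0, 0, 46)) [ 0.3 -0.5]
('top', 'b', (12, -122, 12)) [-4.9 -5. ]
('scene', 'b', (-170, 210, 12)) [-1.5 -1.4]
('scene', 'b', (-170, -365, 12)) [-2.9 -0.2]
('top', 'c', (12, -12, 50)) [-0.4 -1.1]
('top', 'c', (172, -12, 50)) [ 0.6 -0. ]
('scene', 'l', (80, 110, 4)) [-1.5 -0.3]
('scene', 'l', (-80, 110, 4)) [-1.1 -1.8]
('top', 'l', (-80, 110, 4)) [-1.5 -2.5]
('top', 'l', (80, 110, 4)) [ 0.1 -1. ]
```

```bash
cat >> vis.py <<'E'
def overlay(n,img,b,cy,th,out,box,sc):
    x0,y0,x1,y1=box
    im=cv2.resize(img[y0:y1,x0:x1],None,fx=sc,fy=sc,interpolation=cv2.INTER_CUBIC)
    def pl(P,col,close=True):
        q=proj(n,P); q=((q-[x0,y0]+.5)*sc).astype(np.int32)
        cv2.polylines(im,[q],close,col,1,cv2.LINE_AA)
    B=lambda L:[board(p,b) for p in L]
    C=lambda L:[case(p,b,cy) for p in L]
    pl(B([(-170,210,12),(250,210,12),(250,-365,12),(-170,-365,12)]),(255,0,255))
    pl(B([(12,-122,12),(172,-122,12),(172,-12,12),(12,-12,12)]),(255,0,255))
    pl(B([(19,-351,200),(234,-351,200),(234,196,200),(19,196,200)]),(255,255,0))
    pl(B([(19,-351,245),(19,196,245)]),(255,255,0))
    for z in(0,50): pl(C([(12,-122,z),(172,-122,z),(172,-12,z),(12,-12,z)]),(0,255,0))
    for w in(0,9): pl(C([lid(-80,0,w,th),lid(80,0,w,th),lid(80,110,w,th),lid(-80,110,w,th)]),(0,0,255))
    pl(B([(8*np.cos(t),8*np.sin(t),46) for t in np.linspace(0,6.28,12)]),(0,255,255))
    cv2.imwrite(out,im)
E
python3 - <<'E'
from vis import *
b=[.5654,.0519,.0506]
overlay("top",cv2.imread("pics/top0.png"),b,-1.6805,1.6,"pics/o1.png",(195,80,455,280),3)
overlay("scene",cv2.imread("pics/scene0.png"),b,-1.6805,1.6,"pics/o2.png",(200,180,500,460),2.1)
E
```

```text
(no output)
```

View pics/o1.png

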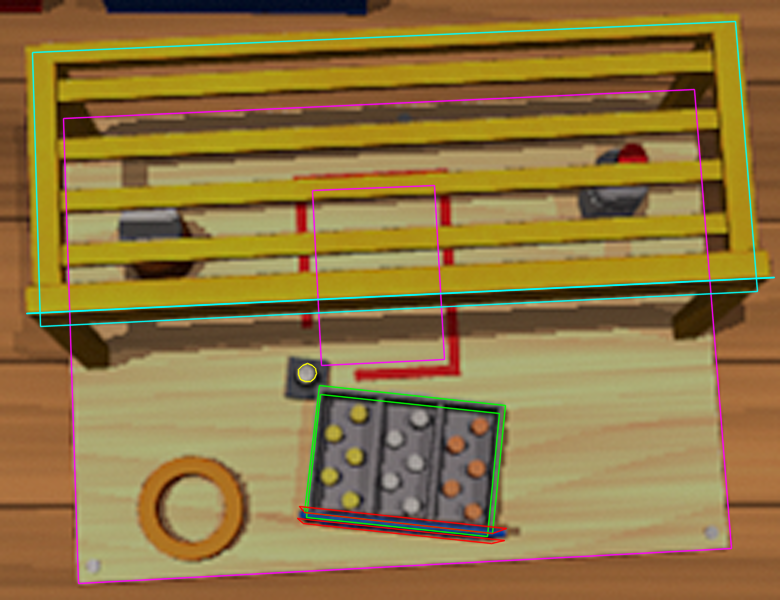

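View pics/o2.png

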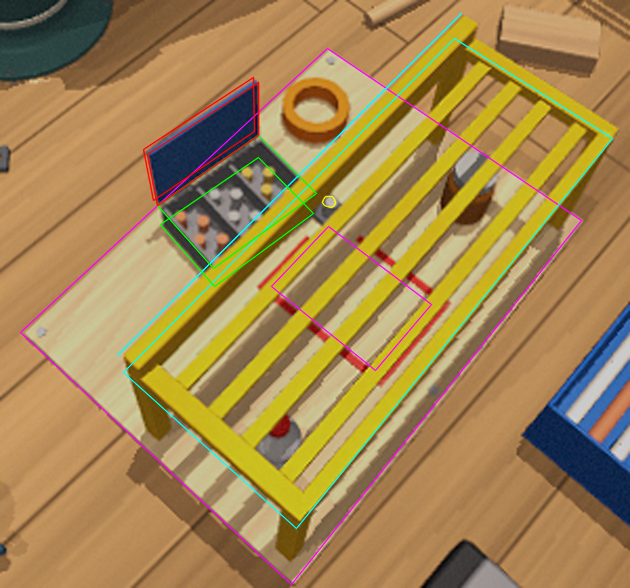

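```bash
cat > plan.py <<'E'
from vis import *
from scipy.spatial.transform import Rotation as Ro
b=[.5654,.0519,.0506]; CY0=-1.6805
def ori(yaw,elev,s=1,roll=0):
    # tool y points at yaw (world), elev deg below horizontal
    e,w=np.radians(elev),np.radians(yaw)
    y=np.array([np.cos(e)*np.cos(w),np.cos(e)*np.sin(w),-np.sin(e)])
    z=s*np.array([-np.sin(w),np.cos(w),0]); x=np.cross(y,z)
    R=np.c_[x,y,z]@Ro.from_euler('y',roll,degrees=True).as_matrix()
    return Ro.from_matrix(R).as_rotvec()
def tri(pt,ps):
    A=[]
    for n,p in(("top",pt),("scene",ps)):
        m=CM[n]; u=cv2.undistortPoints(np.array([[p]],float),m["intrinsics"],m["dist"])[0,0]
        P=np.c_[m["R"],m["t"]]; A+=[u[0]*P[2]-P[0],u[1]*P[2]-P[1]]
    X=np.linalg.svd(np.array(A))[2][-1]; return X[:3]/X[3]
E
python3 - <<'E'
from plan import *
from rig import ctrl
print(Ro.from_rotvec(ctrl.read_orientation()).as_matrix().round(2))
c=tri((195+630/3,80+152/3),(200+285*.469,180+432*.469)); print("can cap",c, (Rz(b[2]).T@(c-[b[0],b[1],0])).round(3))
H=case((60,-122,50),b,CY0); print("hinge60",H, "corner",case((172,-122,0),b,CY0),case((12,-122,0),b,CY0))
print("lid")
for el in(85,70,60,50,40):
  for roll in(0,90,180,270):
    print(el,roll,[ctrl.ik(p,ori(-6,el,1,roll)) is not None for p in ([.36,H[1],.17],[.39,H[1],.15],[.43,H[1],.15],[.48,H[1],.12],[.52,H[1],.075])])
print("turn")
for el in(20,25,30,35,40,45):
  for roll in(0,90,180,270):
    out=""
    for k in np.linspace(0,1,9):
      cy=CY0+k*(b[2]-CY0); p=case((155,-122,25),b,cy)+Rz(cy)@[0,-.012,0]
      out+="".join('1' if ctrl.ik(p,ori(yw,el,1,roll)) is not None else '0' for yw in (-30,0,20,40,55))+" "
    print(el,roll,out)
E
```

```text
[[ 0.94 -0.    0.35]
 [-0.35 -0.    0.94]
 [ 0.   -1.   -0.  ]]
can cap [ 0.73265601 -0.21527048  0.13531853] [ 0.154 -0.275  0.135]
hinge60 [0.43756437 0.0056177  0.062     ] corner [ 0.42530219 -0.10570902  0.012     ] [0.44281959 0.05332916 0.012     ]
lid
85 0 [True, True, True, True, True]
85 90 [True, True, True, True, True]
85 180 [True, True, True, True, True]
85 270 [True, True, True, True, True]
70 0 [True, True, True, True, True]
70 90 [True, True, True, True, True]
70 180 [True, True, True, True, True]
70 270 [True, True, True, True, True]
60 0 [False, False, True, True, True]
60 90 [False, False, True, True, True]
60 180 [False, False, True, False, True]
60 270 [False, False, True, True, True]
50 0 [False, False, False, True, True]
50 90 [False, False, False, True, True]
50 180 [False, False, False, True, True]
50 270 [False, False, False, True, True]
40 0 [False, False, False, False, True]
40 90 [False, False, False, False, True]
40 180 [False, False, False, False, True]
40 270 [False, False, False, False, True]
turn
20 0 00111 00111 11111 11111 11111 11111 11111 11111 
[... 715 characters left out ...]
1 11111 11111 11111 11111 
35 90 00011 00111 11111 11111 11111 11111 11111 11111 11111 
35 180 00011 00111 11111 11111 11111 11111 11111 11111 11111 
35 270 00011 00111 11111 11111 11111 11111 11111 11111 11111 
40 0 00011 00111 11111 11111 11111 11111 11111 11111 11111 
40 90 00011 00111 11111 11111 11111 11111 11111 11111 11111 
40 180 00011 00111 11111 11111 11111 11111 11111 11111 11111 
40 270 00011 00111 11111 11111 11111 11111 11111 11111 11111 
45 0 00011 00111 11111 11111 11111 11111 11111 11111 11111 
45 90 00011 00111 11111 11111 11111 11111 11111 11111 11111 
45 180 00011 00111 11111 11111 11111 11111 11111 11111 11111 
45 270 00011 00111 11111 11111 11111 11111 11111 11111 11111
```

```bash
cat > lidrun.py <<'E'
from plan import *
from rig import ctrl,eoat,read_camera
EL=72; yaw=np.degrees(CY0)+90
O=ori(yaw,EL)
R=Ro.from_rotvec(O).as_matrix(); px=R[:,0]
def tcp(th,r,gap=0,cx=60):
    C=case(lid(cx-92,r,9,th),b,CY0)
    n=Rz(CY0)@np.array([0,-np.sin(th),np.cos(th)])
    return C+n*(.011*abs(px@n)+gap)
E
python3 - <<'E'
from lidrun import *
eoat.command_gripper(0.0,40)
p=tcp(1.75,.09*1000,.03); pre=p+[-.03,0,.08]
print(p,pre)
ctrl.move_ptp(pre,O); print(ctrl.read_time_s(),ctrl.read_ft_force())
ctrl.line_to(p); print(ctrl.read_time_s(),ctrl.read_ft_force(),ctrl.read_width())
cv2.imwrite("pics/s1.png",read_camera("scene")); cv2.imwrite("pics/w1.png",read_camera("wrist"))
for t in np.linspace(1.6,0,11): print(ctrl.ik(tcp(t,70+20*t/1.6),O) is not None,end=" ")
E
```

```text
[0.37281294 0.01274981 0.14166426] [0.34281294 0.01274981 0.22166426]
2.9667 [0.3154955  0.00438998 0.24811519]
3.6833 [-0.51904216 -0.08862479  0.18540709] 0.00020657731238806683
True True True True True True True True True True True
```

View pics/s1.png

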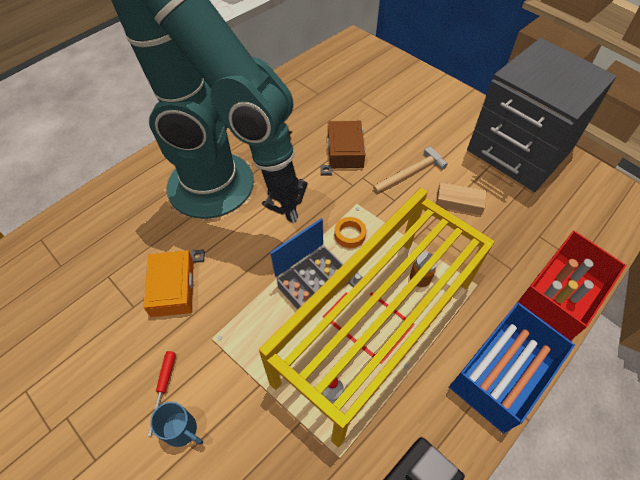

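The shut gripper, at (293,213), stands just behind the upright lid, with nothing touched. Now I'll close the lid.

Run:
```python
from lidrun import *
for t in np.linspace(1.65,0.05,9):
    h=ctrl.line_to(tcp(t,70+20*t/1.6),max_speed=.05,force_limit=18)
    print(round(t,2),h,ctrl.read_ft_force().round(1) if hasattr(ctrl.read_ft_force(),'round') else ctrl.read_ft_force(),round(ctrl.read_time_s(),2))
    if h: break
cv2.imwrite("pics/s2.png",read_camera("scene")); cv2.imwrite("pics/t2.png",read_camera("top"))
```

```text
1.65 False [-0.4 -0.6 -0.2] 4.72
1.45 False [-0.8  0.7  0.6] 5.25
1.25 False [ 0.2 -0.8 -0.1] 5.77
1.05 False [-0.2 -0.5  0.4] 6.28
0.85 False [ 0.8 -0.2 -0.8] 6.79
0.65 False [ 0.2  0.2 -0.2] 7.3
0.45 False [ 0.7  0.1 -0.6] 7.8
0.25 False [ 0.4  0.5 -0.5] 8.27
0.05 False [-0.1 -1.3  0.1] 8.66
```

View pics/s2.png

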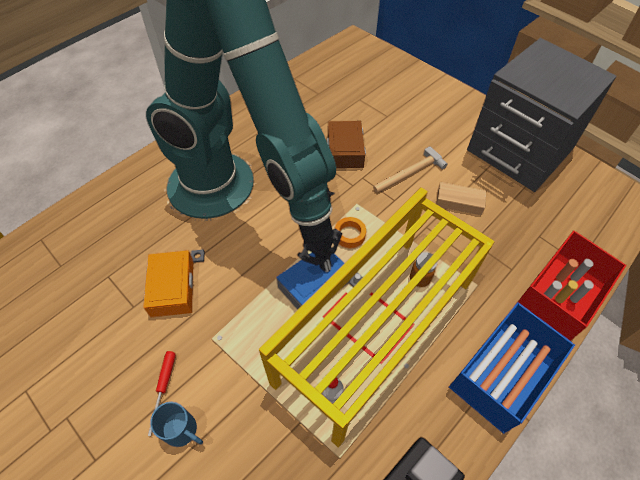

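View pics/t2.png

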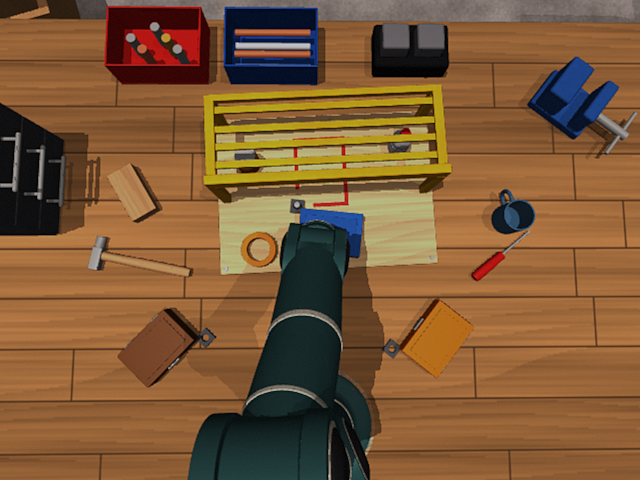

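The lid has followed the fingers down and is nearly shut (top (332,230)). I'll press it home, gently and force-limited.

Run:
```python
from lidrun import *
p0=tcp(0,80); 
print(ctrl.read_tcp_pos(),p0)
print(ctrl.line_to(p0+[0,0,.001],max_speed=.04,force_limit=12))
h=ctrl.line_to(p0+[0,0,-.010],max_speed=.015,force_limit=10); print(h,ctrl.read_tcp_pos(),ctrl.read_ft_force())
ctrl.hold(.3); print(ctrl.read_ft_force())
up=ctrl.read_tcp_pos()+np.array([-.03,0,.06]); ctrl.line_to(up)
ctrl.line_to(up+[-.08,0,.08],max_speed=.25)
print(ctrl.read_time_s(),ctrl.read_tcp_pos())
for n in("scene","top","wrist"): cv2.imwrite(f"pics/{n}3.png",read_camera(n))
overlay("top",cv2.imread("pics/top3.png"),b,CY0,0,"pics/o3.png",(195,80,455,280),3)
overlay("scene",cv2.imread("pics/scene3.png"),b,CY0,0,"pics/o3s.png",(200,180,500,460),2.1)
```

```text
[ 0.50689653 -0.00209528  0.07727642] [ 0.51708345 -0.003141    0.07439919]
False
True [ 0.51749086 -0.00316998  0.07187554] [-5.56089445 -0.32277961 17.35714922]
[-4.45902541  0.0909132  13.92090053]
11.125 [ 0.40791108 -0.00304973  0.21139665]
```

View pics/o3.png

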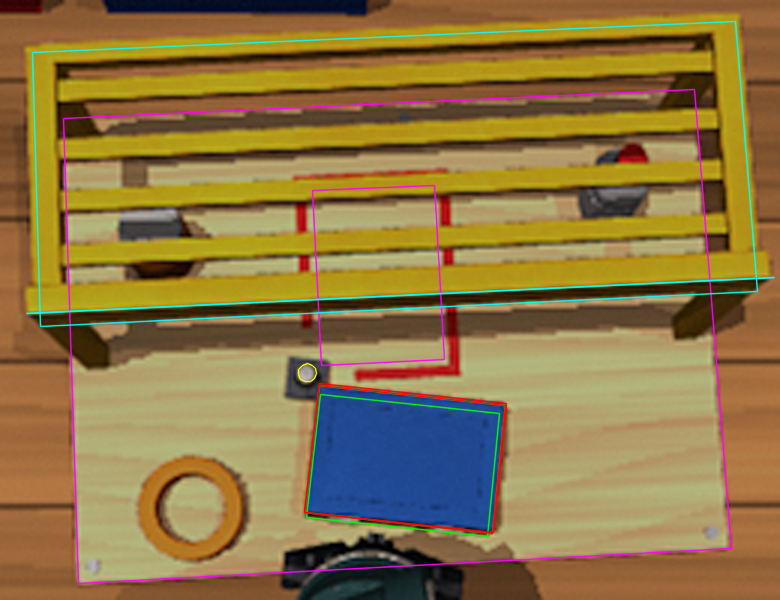

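View pics/o3s.png

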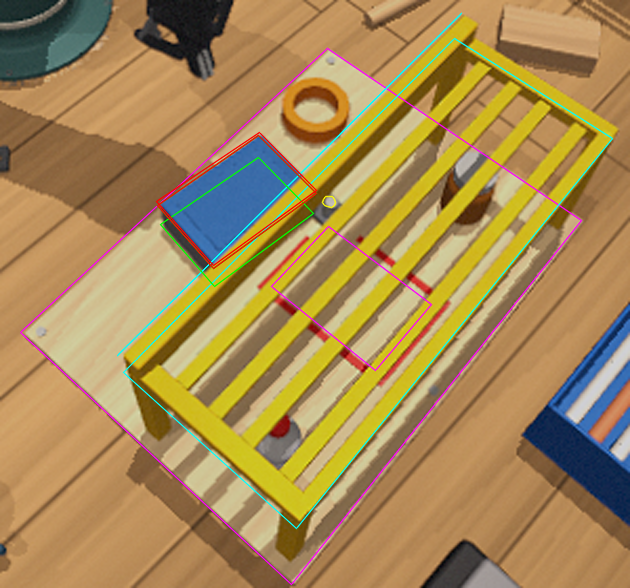

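View pics/wrist3.png

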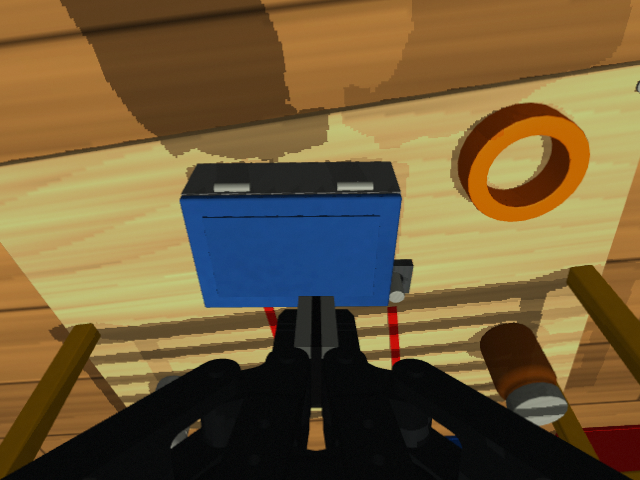

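Wrist view: the lid is flush, and in both overlays its outline at angle 0 coincides with the blue plate. Two hinge knuckles sit high on the near face, at (232,187) and (355,187). I'll push low near the far corner. Next I'll plan the turn and check it with IK.

```bash
cat > turn.py <<'E'
from plan import *
from rig import ctrl,eoat,read_camera
K=[0,.125,.25,.5,.7,.85,1,1.05]
YW=[5,8,12,15,17,25,36,39]; EL=[66,58,50,32,26,25,25,25]
def pose(k,gap=0,cx=155,z=.036):
    cy=CY0+k*(b[2]-CY0)
    O=ori(np.interp(k,K,YW),np.interp(k,K,EL)); R=Ro.from_rotvec(O).as_matrix()
    m=Rz(cy)@[0,1,0]
    off=.0145*abs(R[:,2]@m)+.011*abs(R[:,0]@m)
    p=case((cx,-122,0),b,cy)-m*(off+gap); p[2]=z
    return p,O
E
python3 - <<'E'
from turn import *
for k in np.linspace(0,1,17):
    p,O=pose(k); q=ctrl.ik(p,O); print(round(k,2),p.round(3),None if q is None else np.round(q,2))
p,O=pose(0,.03); print(ctrl.ik(p,O) is not None, ctrl.ik(p+[0,0,.12],O) is not None)
E
```

```text
0.0 [ 0.415 -0.087  0.036] [ 1.03  0.47 -0.88  2.48  1.85  0.22  0.12]
0.06 [ 0.432 -0.103  0.036] [ 1.25  0.63 -1.07  2.47  1.97  0.33  0.17]
0.12 [ 0.451 -0.116  0.036] [ 1.3   0.69 -1.07  2.45  2.17  0.33  0.08]
0.19 [ 0.47  -0.128  0.036] [ 1.35  0.76 -1.08  2.42  2.34  0.33  0.03]
0.25 [ 0.489 -0.137  0.036] [ 1.39  0.84 -1.08  2.39  2.5   0.32 -0.  ]
0.31 [ 0.51  -0.144  0.036] [ 1.43  0.92 -1.08  2.37  2.68  0.33 -0.08]
0.38 [ 0.531 -0.15   0.036] [ 1.45  1.01 -1.09  2.34  2.83  0.35 -0.14]
0.44 [ 0.552 -0.152  0.036] [ 1.46  1.09 -1.09  2.31  2.98  0.36 -0.2 ]
0.5 [ 0.574 -0.153  0.036] [ 1.47  1.18 -1.09  2.27  3.13  0.37 -0.25]
0.56 [ 0.596 -0.151  0.036] [ 1.44  1.22 -1.09  2.23  3.18  0.36 -0.28]
0.62 [ 0.617 -0.147  0.036] [ 1.41  1.25 -1.09  2.19  3.23  0.37 -0.31]
0.69 [ 0.638 -0.141  0.036] [ 1.38  1.28 -1.1   2.16  3.29  0.37 -0.34]
0.75 [ 0.658 -0.132  0.036] [ 1.35  1.3  -1.1   2.1   3.35  0.31 -0.39]
0.81 [ 0.678 -0.121  0.036] [ 1.31  1.3  -1.1   2.05  3.44  0.25 -0.46]
0.88 [ 0.696 -0.108  0.036] [-0.4   1.36  1.07  2.04  3.74  1.73 -2.44]
0.94 [ 0.712 -0.093  0.036] [-0.39  1.36  1.07  1.98  3.79  1.74 -2.43]
1.0 [ 0.727 -0.077  0.036] [-0.38  1.36  1.07  1.92  3.83  1.75 -2.43]
True True
```

The IK branch flips around k=0.85. I'll identify the arm's kinematics from IK samples, which costs no motion, to pick one continuous elbow branch.

```bash
cat > kin.py <<'E'
import numpy as np, os
from scipy.spatial.transform import Rotation as Ro
from scipy.optimize import least_squares
A0=np.array([[0,0,-1.],[0,1,0],[0,0,-1],[0,1,0],[0,0,-1],[0,1,0],[0,0,-1]])
def fk(par,q,full=False):
    # each joint: axis rotvec perturb (2 small -> 3), offset 3 ; final offset 3 + rot 3
    P=par[:42].reshape(7,6); T=np.eye(4); out=[]
    for i in range(7):
        ax=A0[i]+P[i,:3]; ax=ax/np.linalg.norm(ax)
        T=T.copy(); T[:3,3]=T[:3,3]+T[:3,:3]@P[i,3:]; out.append(T[:3,3].copy())
        T[:3,:3]=T[:3,:3]@Ro.from_rotvec(ax*q[i]).as_matrix()
    T[:3,3]=T[:3,3]+T[:3,:3]@par[42:45]
    out.append(T[:3,3].copy())
    R=T[:3,:3]@Ro.from_rotvec(par[45:48]).as_matrix()
    return (T[:3,3],R,out) if full else (T[:3,3],R)
E
cat > fitk.py <<'E'
from kin import *
from rig import ctrl
from plan import ori
rng=np.random.default_rng(0); D=[]
D.append((np.array(ctrl.read_joint_pos()),np.array(ctrl.read_tcp_pos()),np.array(ctrl.read_orientation())))
while len(D)<120:
    p=np.array([rng.uniform(.35,.75),rng.uniform(-.4,.4),rng.uniform(.05,.4)]); O=ori(rng.uniform(-50,50),rng.uniform(25,90),1,rng.uniform(-90,90))
    q=ctrl.ik(p,O)
    if q is not None: D.append((np.array(q),p,O))
RR=[Ro.from_rotvec(d[2]).as_matrix() for d in D]
def res(par):
    r=[]
    for d,R in zip(D,RR):
        p,Rm=fk(par,d[0]); r+=[(p-d[1])*1,((Rm-R)*.3).ravel()]
    return np.concatenate(r+[par*1e-6])
best=None
for L in ([.15,.2,.2,.2,.2,.1,.2],):
    x=np.zeros(48)
    for i in range(7): x[i*6+5]=L[i]
    x[44]=.2
    for r0 in range(4):
        x1=x.copy(); x1[45:48]=(Ro.from_euler('z',90*r0,degrees=True)*Ro.from_euler('x',90,degrees=True)).as_rotvec()
        s=least_squares(res,x1,max_nfev=40); print(r0,s.cost)
        if best is None or s.cost<best.cost: best=s
np.save("kin.npy",best.x); print(best.cost, best.x.round(3))
for d in D[:4]: print(fk(best.x,d[0])[0]-d[1])
E
time python3 fitk.py
```

```text
0 2.3560867109432683e-12
1 43.19999999971469
2 8.935822978367191e-12
3 2.356086710943489e-12
2.3560867109432683e-12 [ 0.     0.    -0.    -0.    -0.     0.145 -0.     0.    -0.    -0.
 -0.007  0.145  0.     0.     0.     0.    -0.007  0.251 -0.     0.
  0.    -0.    -0.008  0.251  0.    -0.    -0.    -0.    -0.008  0.235
  0.    -0.    -0.     0.    -0.     0.235 -0.    -0.    -0.    -0.
 -0.     0.154  0.    -0.     0.154  1.209 -1.209 -1.209]
[ 9.98312544e-13 -4.38739756e-13 -1.71518355e-12]
[-1.98951966e-13 -3.64996922e-12 -3.34234029e-12]
[ 2.95985458e-13 -1.84824378e-13 -9.54819557e-13]
[ 3.28337357e-12 -6.47526477e-12 -1.39799283e-12]
real	0m20.994s
user	0m29.414s
sys	0m0.172s
```

```bash
cat > traj.py <<'E'
from kin import *
from turn import pose
PAR=np.load("kin.npy")
LO=np.array([-2.81,-.39,-1.27,.06,-1.19,.19,-2.82])+.03; HI=np.array([2.81,2.02,1.25,2.57,4.33,2,2.82])-.03
def solve(p,R,q0,wreg=.002,qref=None,wm=0.002):
    qref=q0 if qref is None else qref
    mid=np.array([0,.8,0,1.6,1.57,1.1,0])
    def f(q):
        pp,Rm=fk(PAR,q); return np.r_[(pp-p)*10,(Ro.from_matrix(Rm.T@R).as_rotvec())*3,(q-qref)*wreg,(q-mid)[[2,5]]*wm]
    s=least_squares(f,np.clip(q0,LO+1e-6,HI-1e-6),bounds=(LO,HI)); 
    pp,Rm=fk(PAR,s.x); return s.x,np.linalg.norm(pp-p)+np.linalg.norm(Rm-R)
E
python3 - <<'E'
from traj import *
rng=np.random.default_rng(1)
for roll in(0,90,180,270):
  seen=[]
  for t in range(14):
    q=None; 
    p,O=pose(1.0); R=Ro.from_rotvec(O).as_matrix()@Ro.from_euler('y',roll,degrees=True).as_matrix()
    q,e=solve(p,R,rng.uniform(LO,HI),wreg=0)
    if e>.01: continue
    if any(np.linalg.norm(q-s)<.3 for s in seen): continue
    seen.append(q); q1=q.copy(); ok=0; el=[fk(PAR,q,True)[2][3][2]]; mx=0
    for k in np.linspace(1,0,21)[1:]:
        p,O=pose(k); R=Ro.from_rotvec(O).as_matrix()@Ro.from_euler('y',roll,degrees=True).as_matrix()
        qn,e=solve(p,R,q)
        if e>.01: break
        mx=max(mx,abs(qn-q).max()); q=qn; ok=k; el.append(fk(PAR,q,True)[2][3][2])
    print(roll,"to k",round(ok,2),"end",q1.round(2),"last",q.round(2),"elbow z",np.round([min(el),max(el)],2),"maxstep",round(mx,2))
E
```

```text
0 to k 0.0 end [ 0.26  0.9   0.16  1.9   4.3   1.08 -1.99] last [ 0.02  0.33  0.22  2.51  4.25  0.22 -2.4 ] elbow z [0.6  0.76] maxstep 0.21
90 to k 0.0 end [0.26 0.9  0.16 1.9  4.3  1.08 2.73] last [0.02 0.33 0.22 2.51 4.25 0.22 2.31] elbow z [0.6  0.76] maxstep 0.19
180 to k 0.0 end [0.26 0.9  0.16 1.9  4.3  1.08 1.16] last [0.02 0.33 0.22 2.51 4.25 0.22 0.74] elbow z [0.6  0.76] maxstep 0.21
270 to k 0.0 end [ 0.26  0.9   0.16  1.9   4.3   1.08 -0.41] last [ 0.02  0.33  0.22  2.51  4.25  0.22 -0.83] elbow z [0.6  0.76] maxstep 0.21
```

```bash
cat > mk.py <<'E'
from traj import *
from plan import b,Rz
from rig import ctrl
ROLL=180
ks=np.linspace(1.06,0,54)
def tgt(k,gap=0,dz=0):
    p,O=pose(k,gap); p=p+np.array([0,0,dz]); return p,Ro.from_rotvec(O).as_matrix()@Ro.from_euler('y',ROLL,degrees=True).as_matrix()
q=np.array([.26,.9,.16,1.9,4.25,1.08,1.16]); Q={}
def dbox(X,c0,c1):
    return np.linalg.norm(np.maximum(np.maximum(np.array(c0)-X,X-np.array(c1)),0))*1000
if __name__=="__main__":
    L=[]
    for k in ks:
        p,R=tgt(k); q,e=solve(p,R,q); L.append(q)
        o=fk(PAR,q,True)[2]
        pts=[]; 
        for a,c in((3,5),(5,7)):
            for t in np.linspace(0,1,60):
                pts.append(o[a]+(o[c]-o[a])*t)
        bp=[Rz(b[2]).T@(x-[b[0],b[1],0]) for x in pts]
        f=lambda c0,c1,sel:min(dbox(x,np.array(c0)/1e3,np.array(c1)/1e3) for x in sel)
        if round(k*50)%5==0:
            hand=bp[60:104]  # behind fingers
            print(round(k,2),q.round(2),round(e,4),"wrist",o[5].round(3),"| fore-beam %d hand-beam %d hand-postR %d wholeslat %d hand-can %d fore-z %d"%(f((19,-351,200),(41,196,245),bp[:60]),f((19,-351,200),(41,196,245),hand),f((19,-351,0),(41,-329,200),bp),f((19,-351,200),(234,196,220),bp),f((128,-301,0),(180,-249,142),bp),min(x[2] for x in bp[:60])*1000))
    np.save("Q.npy",np.array(L))
    p,R=tgt(0,.03,.10); q1,e=solve(p,R,q); print("pre",q1.round(2),e,p); p,R=tgt(0,.03); q2,e2=solve(p,R,q1); print(q2.round(2),e2); np.save("pre.npy",[q1,q2])
    print("now",np.round(ctrl.read_joint_pos(),2))
E
python3 mk.py
```

```text
1.0 [0.26 0.9  0.16 1.9  4.3  1.08 1.16] 0.0 wrist [ 0.501 -0.241  0.166] | fore-beam 103 hand-beam 77 hand-postR 86 wholeslat 77 hand-can 79 fore-z 166
0.9 [0.36 0.86 0.07 1.99 4.18 1.02 1.27] 0.0 wrist [ 0.458 -0.237  0.166] | fore-beam 145 hand-beam 94 hand-postR 103 wholeslat 94 hand-can 78 fore-z 166
0.8 [0.39 0.84 0.06 2.09 4.06 1.02 1.35] 0.0 wrist [ 0.417 -0.229  0.168] | fore-beam 184 hand-beam 110 hand-postR 112 wholeslat 110 hand-can 73 fore-z 167
0.7 [0.42 0.81 0.05 2.18 3.96 1.03 1.42] 0.0 wrist [ 0.378 -0.22   0.171] | fore-beam 222 hand-beam 124 hand-postR 118 wholeslat 124 hand-can 81 fore-z 170
0.6 [0.44 0.77 0.06 2.24 3.98 1.   1.42] 0.0 wrist [ 0.35  -0.223  0.185] | fore-beam 248 hand-beam 135 hand-postR 119 wholeslat 135 hand-can 105 fore-z 185
0.5 [0.46 0.73 0.07 2.3  3.99 0.97 1.43] 0.0 wrist [ 0.322 -0.221  0.199] | fore-beam 275 hand-beam 149 hand-postR 125 wholeslat 149 hand-can 136 fore-z 199
0.4 [0.41 0.64 0.11 2.36 4.02 0.83 1.36] 0.0 wrist [ 0.308 -0.208  0.231] | fore-beam 289 hand-beam 162 hand-postR 139 wholeslat 161 hand-can 171 fore-z 230
0.3 [0.34 0.55 0.16 2.4  4.05 0.68 1.27] 0.0 wrist [ 0.298 -0.19   0.259] | fore-beam 298 hand-beam 178 hand-postR 163 wholeslat 176 hand-can 205 fore-z 259
0.2 [0.24 0.47 0.2  2.45 4.07 0.53 1.17] 0.0 wrist [ 0.292 -0.163  0.283] | fore-beam 304 hand-beam 195 hand-postR 193 wholeslat 193 hand-can 239 fore-z 282
0.1 [0.14 0.4  0.21 2.49 4.08 0.38 1.03] 0.0 wrist [ 0.289 -0.131  0.302] | fore-beam 309 hand-beam 212 hand-postR 228 wholeslat 211 hand-can 274 fore-z 301
0.0 [0.02 0.33 0.22 2.51 4.25 0.22 0.74] 0.0 wrist [ 0.29  -0.098  0.317] | fore-beam 310 hand-beam 228 hand-postR 265 wholeslat 228 hand-can 308 fore-z 317
pre [0.25 0.17 0.04 2.54 4.3  0.22 0.74] 0.2415875807143387 [ 0.38472772 -0.0841371   0.136     ]
[0.09 0.32 0.18 2.54 4.3  0.22 0.72] 0.03963665320359919
now [-0.65 -0.17  0.49  2.36  0.27  0.65  1.11]
```

```bash
sed -i 's/^YW=.*/YW=[5,8,12,15,17,24,33,34]; EL=[66,58,50,32,26,25,25,25]/' turn.py
cat > phase.py <<'E'
from mk import *
import turn
from turn import CY0,case,ori
def poseA(k,gap=0,dz=0,roll=0):
    cy=CY0+k*(b[2]-CY0); O=ori(np.interp(k,[0,.3],[-5,12]),74); R=Ro.from_rotvec(O).as_matrix()
    m=Rz(cy)@[0,1,0]; off=.0145*abs(R[:,2]@m)+.011*abs(R[:,0]@m)
    p=case((155,-122,0),b,cy)-m*(off+gap); p[2]=.036+dz
    return p,R
E
python3 - <<'E'
from phase import *
q=np.array(ctrl.read_joint_pos()); 
for k,g,dz in((0,.04,.15),(0,.04,0),(0,0,0),(.07,0,0),(.14,0,0),(.21,0,0),(.28,0,0),(.28,.03,0),(.28,.05,.15)):
    p,R=poseA(k,g,dz); q,e=solve(p,R,q); print(k,g,dz,p.round(3),q.round(2),round(e,4))
qa=q
L=np.load("Q.npy"); i=np.argmin(abs(ks-.28)); q=L[i]
for g,dz in((.0,0),(.03,0),(.05,.05),(.05,.10),(.05,.15)):
    p,R=tgt(.26,g,dz); q,e=solve(p,R,q); print("B",g,dz,p.round(3),q.round(2),round(e,4))
for t in np.linspace(0,1,11):
    print(fk(PAR,qa+(q-qa)*t)[0].round(3),end=" ")
p,R=tgt(1.05); print(solve(p,R,L[0]))
E
```

```text
0 0.04 0.15 [ 0.377 -0.083  0.186] [-0.39 -0.15  0.51  2.41  0.12  0.59  1.51] 0.0
0 0.04 0 [ 0.377 -0.083  0.036] [-0.39  0.32  0.6   2.51 -1.16  0.22  2.77] 0.0204
0 0 0 [ 0.416 -0.088  0.036] [-0.33  0.37  0.53  2.44 -1.11  0.22  2.71] 0.0
0.07 0 0 [ 0.434 -0.105  0.036] [-0.21  0.38  0.46  2.39 -1.05  0.25  2.76] 0.0
0.14 0 0 [ 0.453 -0.119  0.036] [-0.11  0.41  0.41  2.33 -0.98  0.29  2.79] 0.0
0.21 0 0 [ 0.474 -0.132  0.036] [-0.01  0.43  0.33  2.27 -0.88  0.31  2.79] 0.0
0.28 0 0 [ 0.496 -0.142  0.036] [ 0.07  0.45  0.27  2.2  -0.8   0.35  2.79] 0.0
0.28 0.03 0 [ 0.469 -0.153  0.036] [ 0.19  0.42  0.17  2.25 -0.74  0.31  2.79] 0.0
0.28 0.05 0.15 [ 0.45  -0.16   0.186] [ 0.21  0.1   0.17  2.19 -0.28  0.64  2.34] 0.0
B 0.0 0 [ 0.493 -0.138  0.036] [0.3  0.52 0.18 2.42 4.07 0.62 1.23] 0.0
B 0.03 0 [ 0.464 -0.148  0.036] [0.35 0.51 0.2  2.46 4.11 0.66 1.26] 0.0
B 0.05 0.05 [ 0.445 -0.155  0.086] [ 0.79  0.34 -0.24  2.47  4.3   0.45  1.14] 0.0
B 0.05 0.1 [ 0.445 -0.155  0.136] [ 1.45  0.34 -0.97  2.47  4.3   0.22  1.15] 0.0667
B 0.05 0.15 [ 0.445 -0.155  0.186] [ 1.68  0.26 -1.22  2.49  4.3   0.22  1.09] 0.1716
[ 0.45  -0.16   0.186] [ 0.407 -0.234  0.166] [ 0.39  -0.3    0.168] [ 0.399 -0.347  0.181] [ 0.426 -0.368  0.198] [ 0.46 -0.36  0.21] [ 0.488 -0.329  0.214] [ 0.503 -0.281  0.21 ] [ 0.5   -0.228  0.199] [ 0.48  -0.18   0.184] [ 0.449 -0.146  0.168] (array([0.19706016, 0.89951253, 0.19397515, 1.90860834, 4.21580221,
       1.07239081, 1.15752663]), np.float64(1.770309151486933e-07))
```

```bash
sed -i 's/O=ori(np.interp(k,\[0,.3\],\[-5,12\]),74).*/O=ori(np.interp(k,[0,.4],[-5,18]),np.interp(k,[0,.4],[80,72]),1,RA); R=Ro.from_rotvec(O).as_matrix()/; s/case((155/case((158/' phase.py; sed -i '1i RA=90' phase.py
cat > chk.py <<'E'
import phase
from phase import *
for ra in(90,-90):
  phase.RA=ra
  q=np.array(ctrl.read_joint_pos()); print(ra)
  for k,g,dz in((0,.04,.15),(0,.04,0),(0,0,0),(.1,0,0),(.2,0,0),(.3,0,0),(.4,0,0),(.4,.03,0),(.4,.05,.18)):
    p,R=poseA(k,g,dz); q,e=solve(p,R,q); print(k,g,dz,p.round(3),q.round(2),round(e,4))
qa=q
L=np.load("Q.npy"); i=np.argmin(abs(ks-.38)); q=L[i]
for g,dz in((.0,0),(.03,0),(.05,.05),(.05,.10),(.05,.15)):
    p,R=tgt(.38,g,dz); q,e=solve(p,R,q); print("B",g,dz,p.round(3),q.round(2),round(e,4))
for t in np.linspace(0,1,11):
    print(fk(PAR,qa+(q-qa)*t)[0].round(3),end=" ")
E
python3 chk.py
```

```text
90
0 0.04 0.15 [ 0.373 -0.086  0.186] [-0.25 -0.09  0.39  2.34  0.04  0.71  0.03] 0.0
0 0.04 0 [ 0.373 -0.086  0.036] [ 0.07  0.29  0.1   2.45 -0.17  0.23  0.23] 0.0
0 0 0 [ 0.412 -0.09   0.036] [ 0.07  0.34  0.09  2.36 -0.15  0.27  0.21] 0.0
0.1 0 0 [ 0.439 -0.114  0.036] [ 0.23  0.37 -0.01  2.31 -0.17  0.26  0.39] 0.0
0.2 0 0 [ 0.469 -0.134  0.036] [ 0.35  0.41 -0.09  2.24 -0.21  0.27  0.58] 0.0
0.3 0 0 [ 0.502 -0.148  0.036] [ 0.44  0.45 -0.15  2.17 -0.27  0.29  0.77] 0.0
0.4 0 0 [ 0.537 -0.156  0.036] [ 0.48  0.5  -0.18  2.09 -0.33  0.32  0.95] 0.0
0.4 0.03 0 [ 0.512 -0.173  0.036] [ 0.52  0.48 -0.16  2.13 -0.42  0.31  1.08] 0.0
0.4 0.05 0.18 [ 0.495 -0.184  0.216] [ 0.48  0.15 -0.07  2.04 -0.3   0.73  0.93] 0.0
-90
0 0.04 0.15 [ 0.373 -0.086  0.186] [-1.17 -0.36  1.16  2.36  0.49  0.81  2.73] 0.0
0 0.04 0 [ 0.373 -0.086  0.036] [-1.18 -0.01  1.22  2.54  0.3   0.39  2.79] 0.2422
0 0 0 [ 0.412 -0.09   0.036] [ 0.52  0.36 -0.41  2.35  0.44  0.31  2.79] 0.0
0.1 0 0 [ 0.439 -0.114  0.036] [ 0.76  0.44 -0.61  2.29  0.63  0.34  2.79] 0.0
0.2 0 0 [ 0.469 -0.134  0.036] [ 0.96  0.54 -0.8
[... 306 characters left out ...]
 0.216] [ 1.28  0.44 -1.24  2.14  0.89  0.62  2.79] 0.4044
B 0.0 0 [ 0.532 -0.15   0.036] [0.39 0.62 0.13 2.37 4.02 0.8  1.34] 0.0
B 0.03 0 [ 0.507 -0.165  0.036] [0.45 0.62 0.15 2.39 4.08 0.84 1.36] 0.0
B 0.05 0.05 [ 0.49  -0.176  0.086] [0.49 0.47 0.16 2.42 4.25 0.77 1.21] 0.0
B 0.05 0.1 [ 0.49  -0.176  0.136] [ 1.55  0.54 -1.04  2.38  4.3   0.23  1.31] 0.0
B 0.05 0.15 [ 0.49  -0.176  0.186] [ 1.67  0.45 -1.19  2.4   4.3   0.22  1.23] 0.0849
[ 0.518 -0.162  0.168] [ 0.536 -0.216  0.182] [ 0.555 -0.252  0.202] [ 0.572 -0.27   0.223] [ 0.584 -0.272  0.241] [ 0.589 -0.26   0.252] [ 0.586 -0.241  0.254] [ 0.574 -0.218  0.245] [ 0.553 -0.196  0.228] [ 0.525 -0.18   0.205] [ 0.491 -0.17   0.179]
```

Run:
```python
from phase import *
import phase
from rig import read_camera
import cv2
q=np.array(ctrl.read_joint_pos())
p,R=poseA(0,.04,.12); q1,e=solve(p,R,q); 
for t in np.linspace(0,1,6): print(fk(PAR,q+(q1-q)*t)[0].round(3))
ctrl.set_joints(q1)
rv=lambda R:Ro.from_matrix(R).as_rotvec()
p,R=poseA(0,.04); ctrl.line_to(p,rv(R)); print(ctrl.read_time_s(),np.round(ctrl.read_joint_pos(),2))
cv2.imwrite("pics/s4.png",read_camera("scene"))
p,R=poseA(0,.0)
h=ctrl.line_to(p,rv(R),max_speed=.04,force_limit=12); print(h,ctrl.read_tcp_pos(),p,ctrl.read_ft_force(),ctrl.read_time_s())
cv2.imwrite("pics/t4.png",read_camera("top"))
```

```text
[ 0.408 -0.003  0.211]
[ 0.402 -0.021  0.2  ]
[ 0.395 -0.038  0.188]
[ 0.388 -0.054  0.178]
[ 0.381 -0.07   0.167]
[ 0.373 -0.086  0.156]
13.2333 [-0.1   0.29  0.28  2.45 -0.39  0.25  0.45]
False [ 0.41216224 -0.09018325  0.03596894] [ 0.41239936 -0.09020316  0.036     ] [-0.2561283   0.02116714 -0.70872931] 14.4333
```

View pics/s4.png

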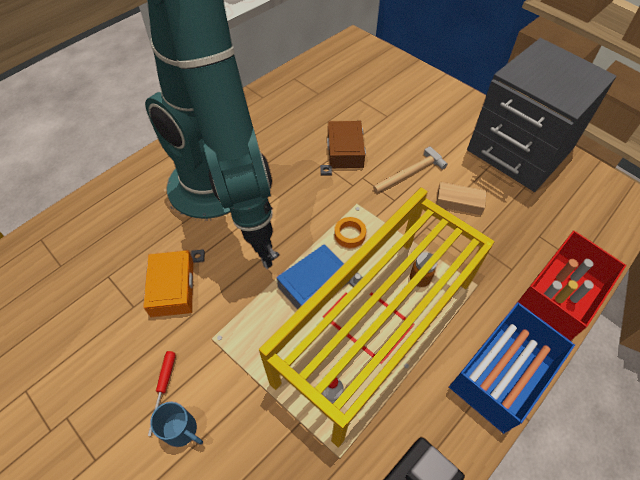

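The fingertip at (270,260) is facing the near face by the free corner. I'll push through the first part of the turn.

Run:
```python
from phase import *
from rig import read_camera
import cv2
rv=lambda R:Ro.from_matrix(R).as_rotvec()
for k in np.arange(.05,.41,.05):
    p,R=poseA(k)
    h=ctrl.line_to(p,rv(R),max_speed=.05,force_limit=20)
    print(round(k,2),h,np.round(ctrl.read_ft_force(),1),round(ctrl.read_time_s(),2))
    if h: break
for n in("scene","top","wrist"): cv2.imwrite(f"pics/{n}5.png",read_camera(n))
from vis import overlay
from turn import CY0
cy=CY0+.4*(b[2]-CY0)
overlay("top",cv2.imread("pics/top5.png"),b,cy,0,"pics/o5.png",(195,80,455,280),3)
overlay("scene",cv2.imread("pics/scene5.png"),b,cy,0,"pics/o5s.png",(200,180,500,460),2.1)
```

```text
0.05 False [-0.1  0.4  0.3] 15.0
0.1 False [-0.4 -0.2 -0.5] 15.51
0.15 False [-0.6  0.   0.2] 16.02
0.2 False [-0.2  0.7 -0.4] 16.52
0.25 False [-0.6 -0.3  0.1] 17.03
0.3 False [-1.3 -0.3  1. ] 17.54
0.35 False [-0.9  0.2 -0.5] 18.05
0.4 False [-0.2 -0.   0.6] 18.56
```

View pics/o5.png

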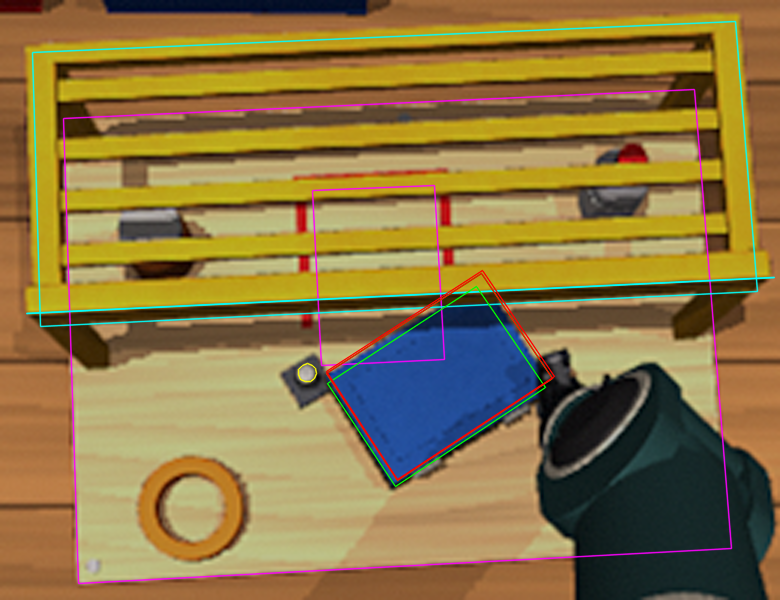

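View pics/o5s.png

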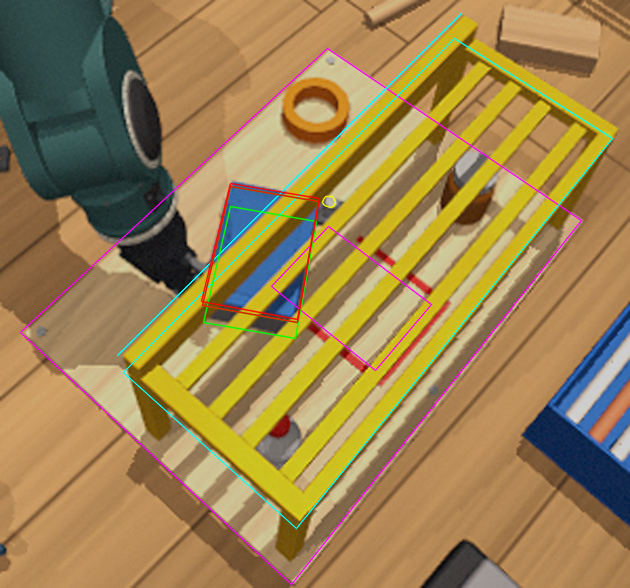

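The case followed closely: both overlays at k=0.4 match, and the eye is still on the pin at (307,373). Now I'll back off, flip the wrist at height, and re-approach leaning low.

```bash
cat > sw.py <<'E'
from phase import *
import sys
rv=lambda R:Ro.from_matrix(R).as_rotvec()
p,R=tgt(.38,.05,.05); L=np.load("Q.npy"); qB,e=solve(p,R,L[np.argmin(abs(ks-.38))]); print(qB.round(2),e)
q0=np.array(ctrl.read_joint_pos())
pa,Ra=poseA(.4,.03); qA1,_=solve(pa,Ra,q0); pa2,Ra2=poseA(.4,.10,.2); qA2,e=solve(pa2,Ra2,qA1); print(qA2.round(2),e,pa2)
V1=np.array([qA2[0],-.15,qA2[2],2.2,qA2[4],.45,qA2[6]]); V2=np.array([qB[0],-.15,qB[2],2.2,qB[4],.45,qB[6]])
for a,c in((qA2,V1),(V1,V2),(V2,qB)):
    print("--")
    for t in np.linspace(0,1,6):
        o=fk(PAR,a+(c-a)*t,True)[2]; print("tcp",o[7].round(3),"wr",o[5].round(3))
if len(sys.argv)>1:
    ctrl.line_to(pa,rv(Ra),max_speed=.1); ctrl.line_to(pa2,rv(Ra2),max_speed=.2)
    q=np.array(ctrl.read_joint_pos())
    V1=np.array([q[0],-.15,q[2],2.2,q[4],.45,q[6]])
    for v in(V1,V2,qB): ctrl.set_joints(v); print(ctrl.read_time_s(),ctrl.read_tcp_pos())
    from rig import read_camera; import cv2
    for n in("scene","top"): cv2.imwrite(f"pics/{n}6.png",read_camera(n))
E
python3 sw.py
```

```text
[0.49 0.47 0.16 2.42 4.25 0.77 1.21] 7.934904838473851e-07
[ 0.51  0.09  0.    2.07 -0.32  0.79  1.04] 4.150326383490069e-07 [ 0.4534492  -0.21111588  0.236     ]
--
tcp [ 0.453 -0.211  0.236] wr [ 0.363 -0.24   0.529]
tcp [ 0.458 -0.219  0.252] wr [ 0.347 -0.231  0.539]
tcp [ 0.462 -0.228  0.269] wr [ 0.331 -0.222  0.548]
tcp [ 0.465 -0.236  0.288] wr [ 0.315 -0.213  0.556]
tcp [ 0.466 -0.243  0.307] wr [ 0.299 -0.204  0.563]
tcp [ 0.467 -0.25   0.328] wr [ 0.283 -0.195  0.569]
--
tcp [ 0.467 -0.25   0.328] wr [ 0.283 -0.195  0.569]
tcp [ 0.406 -0.367  0.342] wr [ 0.277 -0.204  0.569]
tcp [ 0.404 -0.454  0.432] wr [ 0.271 -0.212  0.569]
tcp [ 0.458 -0.458  0.528] wr [ 0.265 -0.221  0.568]
tcp [ 0.523 -0.387  0.557] wr [ 0.259 -0.229  0.568]
tcp [ 0.544 -0.306  0.495] wr [ 0.252 -0.238  0.567]
--
tcp [ 0.544 -0.306  0.495] wr [ 0.252 -0.238  0.567]
tcp [ 0.556 -0.291  0.401] wr [ 0.271 -0.245  0.508]
tcp [ 0.555 -0.27   0.311] wr [ 0.281 -0.248  0.448]
tcp [ 0.543 -0.243  0.228] wr [ 0.282 -0.246  0.391]
tcp [ 0.521 -0.211  0.152] wr [ 0.276 -0.241  0.336]
tcp [ 0.49  -0.176  0.086] wr [ 0.263 -0.231  0.287]
```

```bash
python3 sw.py go | tail -3
```

```text
20.8333 [ 0.46645902 -0.2488231   0.3276211 ]
24.7833 [ 0.54368104 -0.30583341  0.49495896]
26.3417 [ 0.49030046 -0.17633411  0.08680474]
```

View pics/scene6.png

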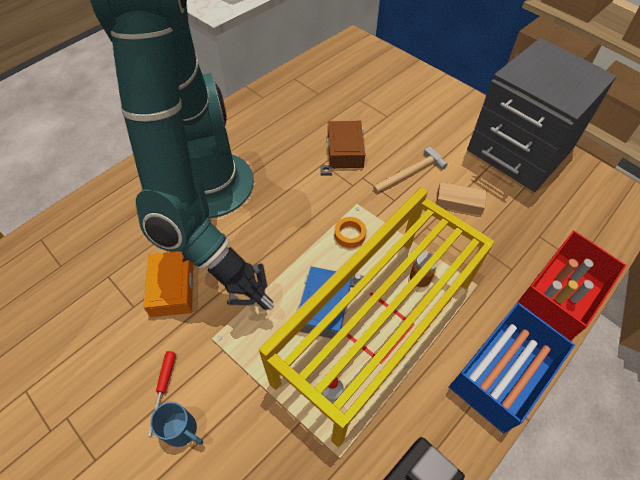

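View pics/top6.png

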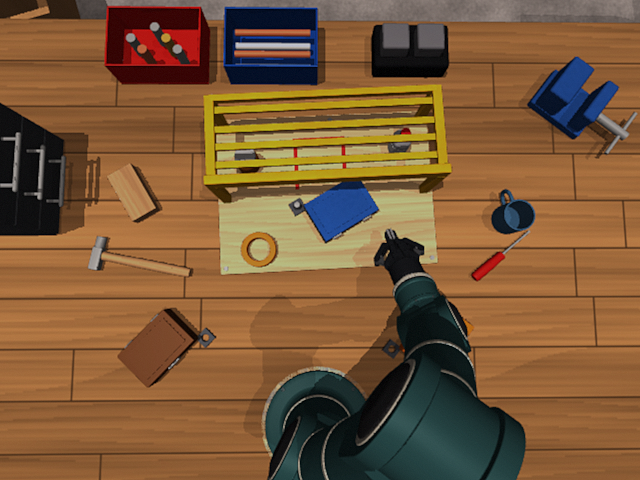

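Run:
```python
import cv2
from vis import *
from rig import ctrl
from plan import Ro
im=cv2.imread("pics/top6.png"); p=np.array(ctrl.read_tcp_pos()); R=Ro.from_rotvec(ctrl.read_orientation()).as_matrix()
x0,y0,x1,y1=350,200,470,300; s=6
a=cv2.resize(im[y0:y1,x0:x1],None,fx=s,fy=s,interpolation=cv2.INTER_CUBIC)
for w in(-.055,-.04,-.015,.015,.04,.055):
    q=proj("top",[p-R[:,1]*d+R[:,2]*w for d in np.arange(0,.21,.02)]); q=((q-[x0,y0]+.5)*s).astype(int)
    for u in q: cv2.circle(a,tuple(int(v) for v in u),3,(0,0,255) if abs(w)>.05 else (0,255,0) if abs(w)>.03 else (0,255,255),-1)
cv2.imwrite("pics/g.png",a)
```

```text
(no output)
```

View pics/g.png

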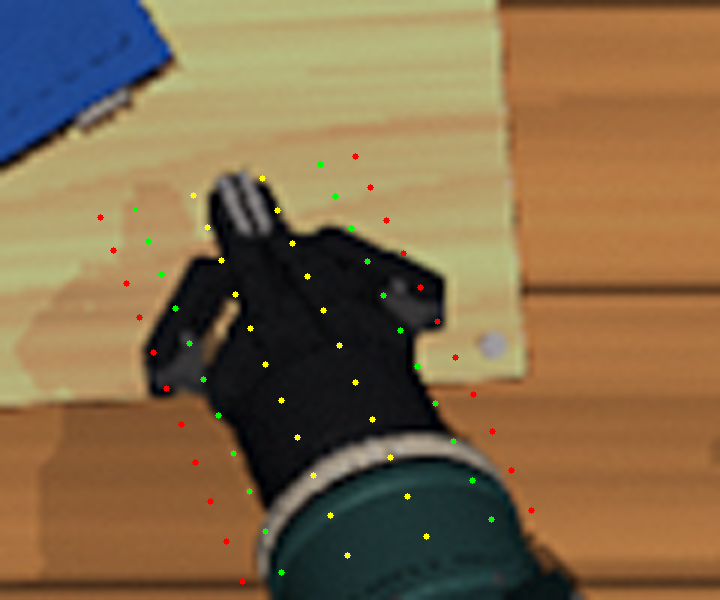

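The gripper's linkages bulge about ±57 mm in the jaw direction, 80–100 mm behind the tip. With the jaws horizontal they would brush the case at the end. I'll roll the hand 90° so the jaws are vertical, and replan with a little more yaw and z.

```bash
cat > pb.py <<'E'
from traj import *
from plan import b,Rz,case,ori,CY0
from rig import ctrl,read_camera
import cv2
K=[0,.38,.5,.7,.85,1,1.05]
YW=[13,14,15,18,26,37,38]; EL=[50,41,33,27,25,25,25]
rv=lambda R:Ro.from_matrix(R).as_rotvec()
def tg(k,gap=0,dz=0,cx=156,z=.044):
    cy=CY0+k*(b[2]-CY0); O=ori(np.interp(k,K,YW),np.interp(k,K,EL),1,270); R=Ro.from_rotvec(O).as_matrix()
    m=Rz(cy)@[0,1,0]; off=.011*abs(R[:,0]@m)+.012*abs(R[:,2]@m)
    p=case((cx,-122,0),b,cy)-m*(off+gap); p[2]=z+dz; return p,R
E
python3 - <<'E'
from pb import *
q=np.array(ctrl.read_joint_pos()); q[6]-=1.57
for k,g,dz in [(.38,.05,.05),(.38,.03,0)]+[(k,0,0) for k in np.arange(.4,1.06,.1)]+[(1,0,0),(1.02,0,0),(1,.03,0),(.9,.06,0),(.7,.08,.02),(.45,.08,.05)]:
    p,R=tg(k,g,dz); q,e=solve(p,R,q); o=fk(PAR,q,True)[2]; print(round(k,2),g,dz,p.round(3),q.round(2),round(e,4),o[5].round(3))
E
```

```text
0.38 0.05 0.05 [ 0.491 -0.177  0.094] [ 0.5   0.44  0.15  2.41  4.29  0.75 -0.4 ] 0.0 [ 0.265 -0.233  0.296]
0.38 0.03 0 [ 0.508 -0.166  0.044] [ 0.46  0.59  0.14  2.39  4.12  0.81 -0.25] 0.0 [ 0.282 -0.222  0.246]
0.4 0 0 [ 0.54  -0.151  0.044] [ 0.4   0.61  0.12  2.35  4.05  0.81 -0.24] 0.0 [ 0.311 -0.21   0.241]
0.5 0 0 [ 0.576 -0.153  0.044] [ 0.43  0.7   0.09  2.3   4.01  0.94 -0.18] 0.0 [ 0.326 -0.22   0.212]
0.6 0 0 [ 0.611 -0.148  0.044] [ 0.43  0.74  0.07  2.23  4.01  0.97 -0.19] 0.0 [ 0.355 -0.224  0.198]
0.7 0 0 [ 0.644 -0.138  0.044] [ 0.41  0.78  0.05  2.17  3.99  1.   -0.18] 0.0 [ 0.383 -0.223  0.184]
0.8 0 0 [ 0.676 -0.121  0.044] [ 0.4   0.82  0.04  2.08  4.1   1.   -0.24] 0.0 [ 0.421 -0.232  0.177]
0.9 0 0 [ 0.704 -0.1    0.044] [ 0.38  0.85  0.05  1.99  4.22  1.   -0.32] 0.0 [ 0.462 -0.238  0.174]
1.0 0 0 [ 0.728 -0.074  0.044] [ 0.2   0.9   0.25  1.89  4.3   1.13 -0.45] 0.0 [ 0.505 -0.242  0.174]
1 0 0 [ 0.728 -0.074  0.044] [ 0.2   0.9   0.25  1.89  4.3   1.13 -0.45] 0.0 [ 0.505 -0.242  0.174]
1.02 0 0 [ 0.732 -0.068  0.044] [ 0.19  0.9   0.24  1.89  4.3   1.13 -0.46] 0.0 [ 0.511 -0.238  0.174]
1 0.03 0 [ 0.729 -0.104  0.044] [ 0.14  0.94  0.39  1.86  4.3   1.23 -0.51] 0.0 [ 0.507 -0.272  0.174]
0.9 0.06 0 [ 0.697 -0.16   0.044] [ 0.3   0.89  0.28  1.94  4.28  1.16 -0.43] 0.0 [ 0.454 -0.298  0.174]
0.7 0.08 0.02 [ 0.608 -0.209  0.064] [ 0.44  0.76  0.23  2.16  4.19  1.1  -0.32] 0.0 [ 0.347 -0.294  0.204]
0.45 0.08 0.05 [ 0.495 -0.203  0.094] [ 0.21  0.59  0.58  2.38  4.3   1.09 -0.43] 0.0 [ 0.255 -0.265  0.276]
```

Run:
```python
from pb import *
q=np.array(ctrl.read_joint_pos()); q[6]-=1.57
p,R=tg(.38,.05,.05); q,e=solve(p,R,q); ctrl.set_joints(q)
p,R=tg(.38,.03); ctrl.line_to(p,rv(R),max_speed=.12)
for k in [.38,.43]+list(np.arange(.49,.96,.06)):
    p,R=tg(k)
    try: h=ctrl.line_to(p,rv(R),max_speed=.06,force_limit=20)
    except ctrl.MotionError as ex:
        print("ERR",ex); q,e=solve(p,R,np.array(ctrl.read_joint_pos())); print(e,q.round(2)); break
    print(round(k,2),h,np.round(ctrl.read_ft_force(),1),np.round(ctrl.read_joint_pos(),2),round(ctrl.read_time_s(),2))
    if h: break
for n in("scene","top","wrist"): cv2.imwrite(f"pics/{n}7.png",read_camera(n))
from vis import overlay
cy=CY0+k*(b[2]-CY0)
overlay("top",cv2.imread("pics/top7.png"),b,cy,0,"pics/o7.png",(195,80,455,280),3)
overlay("scene",cv2.imread("pics/scene7.png"),b,cy,0,"pics/o7s.png",(200,180,500,460),2.1)
```

```text
0.38 False [ 0.5 -0.   0.3] [ 0.41  0.59  0.11  2.36  4.06  0.77 -0.25] 29.18
0.43 False [0.  0.8 0.6] [ 0.42  0.64  0.1   2.34  4.04  0.84 -0.22] 29.62
0.49 False [-0.2 -0.   0.1] [ 0.44  0.69  0.09  2.3   4.01  0.92 -0.19] 30.12
0.55 False [-0.3 -0.7  0.3] [ 0.44  0.72  0.08  2.26  4.01  0.95 -0.18] 30.62
0.61 False [0.  0.7 0.1] [ 0.43  0.74  0.06  2.23  4.01  0.97 -0.18] 31.12
0.67 False [-0.2  0.3 -0.1] [ 0.43  0.77  0.05  2.19  4.    0.98 -0.18] 31.62
0.73 False [-0.8 -0.  -0.4] [ 0.42  0.79  0.04  2.14  4.03  0.99 -0.2 ] 32.13
0.79 False [ 0.1  0.6 -0.5] [ 0.42  0.81  0.03  2.09  4.09  0.99 -0.23] 32.64
0.85 False [-0.2 -0.8  0.1] [ 0.41  0.83  0.02  2.04  4.15  0.99 -0.26] 33.15
0.91 False [-0.2 -0.3  0.1] [ 0.4   0.85  0.01  1.98  4.24  0.98 -0.32] 33.66
```

View pics/o7.png

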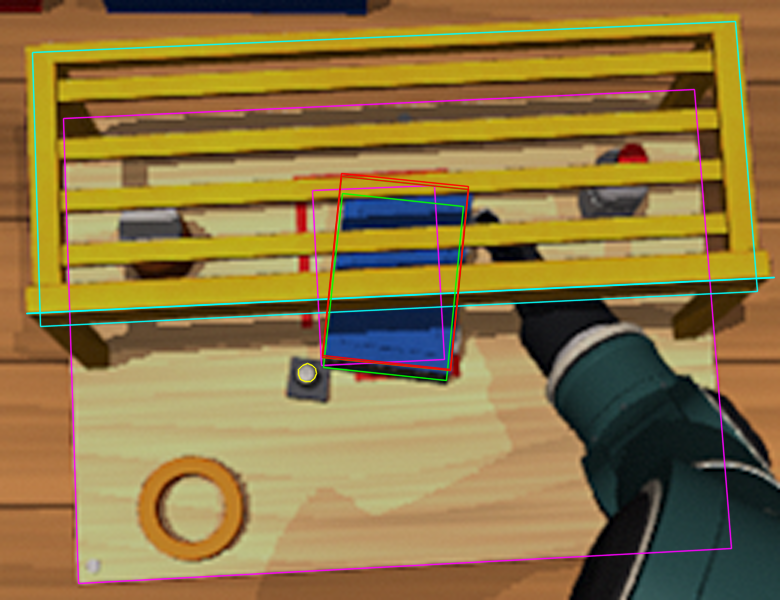

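View pics/o7s.png

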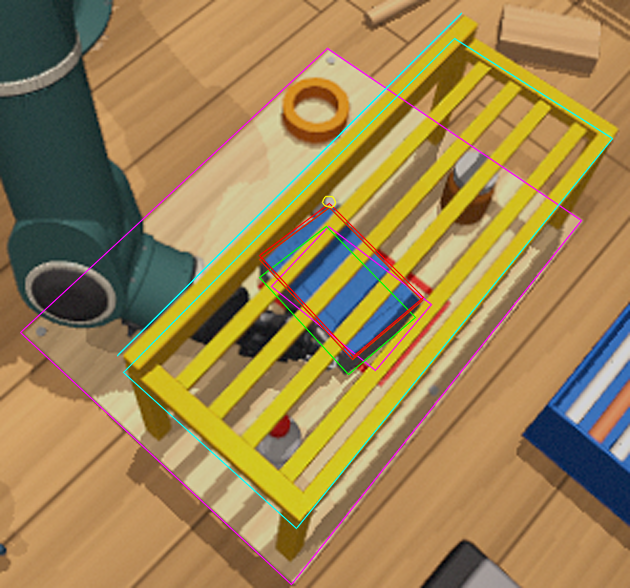

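View pics/wrist7.png

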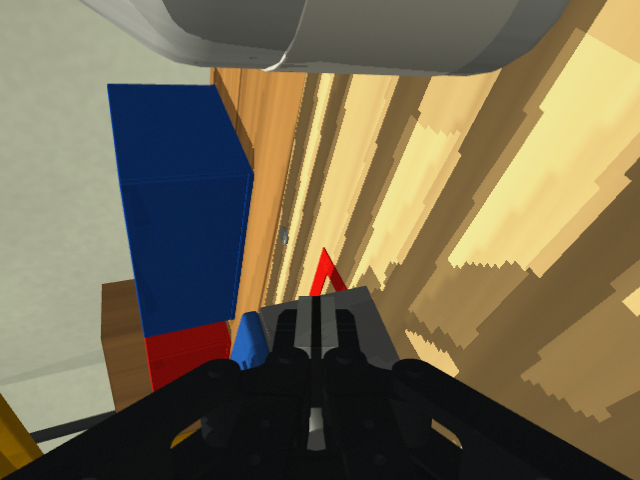

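Run:
```python
from pb import *
from rig import camera_model
m=camera_model("wrist"); c=-m["R"].T@m["t"]; p=np.array(ctrl.read_tcp_pos()); R=Ro.from_rotvec(ctrl.read_orientation()).as_matrix()
print(c, R.T@(c-p)); can=np.array([.565+.154*1-.0506*-.275,.052-.275+.0506*.154]); print(can, np.linalg.norm(c[:2]-can))
im=cv2.imread("pics/top7.png")[120:220,270:390]; cv2.imwrite("pics/z7.png",cv2.resize(im,None,fx=6,fy=6,interpolation=cv2.INTER_CUBIC))
```

```text
[ 0.63541373 -0.23145961  0.10446366] [-0.07972191 -0.14227387 -0.00038578]
[ 0.732915  -0.2152076] 0.09884647682544585
```

View pics/z7.png

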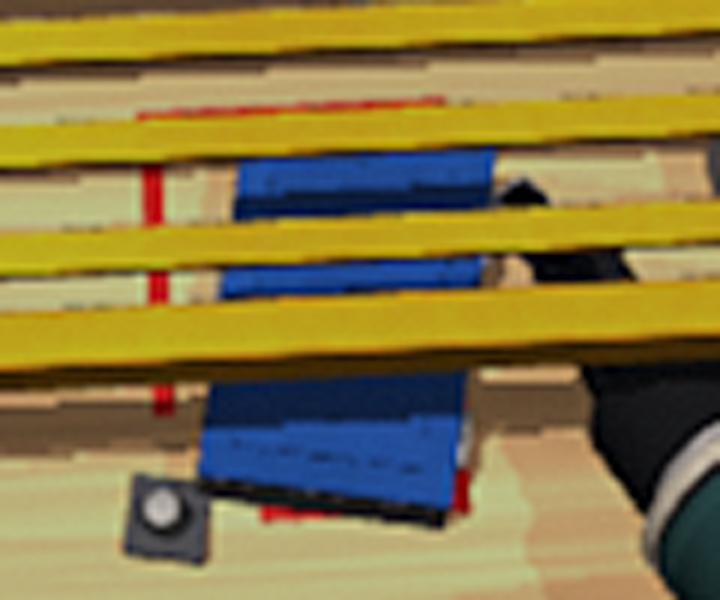

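```bash
cat > meas.py <<'E'
from vis import *
def back(n,uv,z):
    m=CM[n]; u=cv2.undistortPoints(np.array([[uv]],float),m["intrinsics"],m["dist"])[0,0]
    d=m["R"].T@np.array([u[0],u[1],1]); c=-m["R"].T@m["t"]; return c+d*(z-c[2])/d[2]
def z7(u,v,x0=270,y0=120,s=6): return (x0+(u+.5)/s-.5,y0+(v+.5)/s-.5)
def line(P,z,**k):
    W=np.array([back("top",z7(*p,**k),z) for p in P]); d=W[-1]-W[0]; return W.round(4),np.degrees(np.arctan2(d[1],d[0]))
E
python3 - <<'E'
from meas import *
print("lid R",line([(445,508),(466,372),(494,150)],.071))
print("lid L",line([(204,480),(236,165)],.071))
print("tape L",line([(163,412),(152,170)],.012))
print("tape far",line([(445,100),(140,115)],.012)[1]-90)
b=[.5654,.0519,.0506]
for p in((12,-122,12),(172,-122,12),(172,-12,12),(12,-12,12)): print(board(p,b).round(4))
E
```

```text
lid R (array([[ 0.56  , -0.068 ,  0.071 ],
       [ 0.6189, -0.0774,  0.071 ],
       [ 0.7162, -0.0904,  0.071 ]]), np.float64(-8.151236117375648))
lid L (array([[0.5721, 0.0343, 0.071 ],
       [0.7093, 0.0207, 0.071 ]]), np.float64(-5.667417251723594))
tape L (array([[0.6137, 0.0539, 0.012 ],
       [0.7245, 0.0591, 0.012 ]]), np.float64(2.697419049309496))
tape far 3.0506181891375377
[ 0.5836 -0.0693  0.012 ]
[ 0.7434 -0.0612  0.012 ]
[0.7378 0.0486 0.012 ]
[0.578  0.0405 0.012 ]
```

Tape lines give the board yaw at 2.7–3.05° (fit 2.9°). The case is now at about −7°. I'll push the last ~9°.

Run:
```python
from pb import *
for k in (.955,1.0):
    p,R=tg(k)
    h=ctrl.line_to(p,rv(R),max_speed=.05,force_limit=20)
    print(round(k,2),h,np.round(ctrl.read_ft_force(),1),np.round(ctrl.read_joint_pos(),2),round(ctrl.read_time_s(),2))
    if h: break
for n in("scene","top","wrist"): cv2.imwrite(f"pics/{n}8.png",read_camera(n))
im=cv2.imread("pics/top8.png")[120:220,270:390]; cv2.imwrite("pics/z8.png",cv2.resize(im,None,fx=6,fy=6,interpolation=cv2.INTER_CUBIC))
```

```text
0.95 False [ 0.9 -0.8 -0.3] [ 0.38  0.86  0.03  1.93  4.3   0.99 -0.36] 34.27
1.0 False [1.1 0.3 0.7] [ 0.26  0.89  0.17  1.89  4.32  1.08 -0.43] 34.74
```

View pics/z8.png

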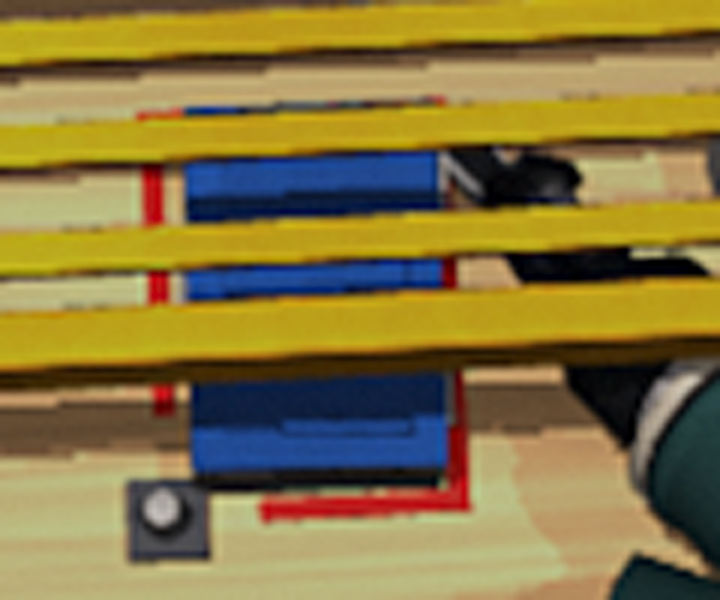

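View pics/scene8.png

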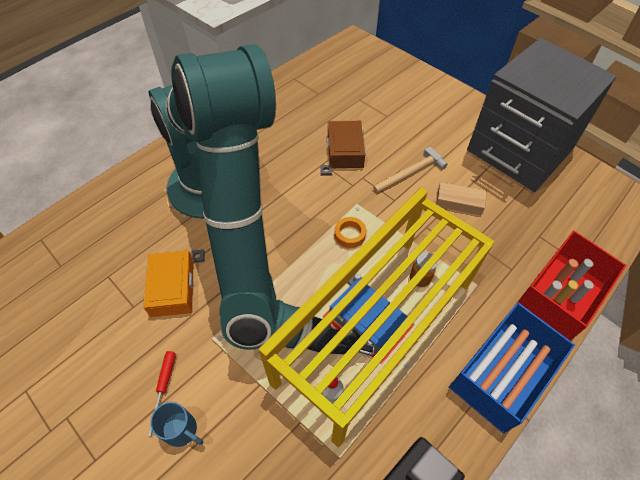

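Run:
```python
from meas import *
print("lid R",line([(447,468),(445,372),(437,150)],.071))
print("lid L",line([(196,472),(193,380),(187,165),(185,112)],.071))
print("front lid edge",line([(447,468),(197,474)],.071)[1]-90)
b=[.5654,.0519,.0506]
for p in((12,-122,71),(172,-122,71),(172,-12,71),(12,-12,71)): print(board(p,b).round(4))
```

```text
lid R (array([[ 0.5773, -0.069 ,  0.071 ],
       [ 0.6189, -0.0685,  0.071 ],
       [ 0.7161, -0.0658,  0.071 ]]), np.float64(1.319503885792814))
lid L (array([[0.5755, 0.0377, 0.071 ],
       [0.6153, 0.0391, 0.071 ],
       [0.7093, 0.0418, 0.071 ],
       [0.7327, 0.0427, 0.071 ]]), np.float64(1.7943675861288906))
front lid edge 1.4110452886888254
[ 0.5836 -0.0693  0.071 ]
[ 0.7434 -0.0612  0.071 ]
[0.7378 0.0486 0.071 ]
[0.578  0.0405 0.071 ]
```

The case is about 1.3° short of square (measured ~1.5° against 2.9°). I'll give it one small extra nudge of ~4 mm.

Run:
```python
from pb import *
p,_=tg(1.013); _,R=tg(1.0); q0=np.array(ctrl.read_joint_pos())
R=Ro.from_rotvec(ori(36.5,25,1,270)).as_matrix()
q,e=solve(p,R,q0); print((q-q0).round(3),e,p-np.array(ctrl.read_tcp_pos()))
for t in np.linspace(0,1,5): print(fk(PAR,q0+(q-q0)*t)[0].round(4))
if e<1e-3 and abs(q-q0).max()<.2:
    ctrl.set_joints(q); print(np.round(ctrl.read_ft_force(),1),ctrl.read_time_s(),ctrl.read_joint_pos())
cv2.imwrite("pics/top9.png",read_camera("top"))
im=cv2.imread("pics/top9.png")[120:220,270:390]; cv2.imwrite("pics/z9.png",cv2.resize(im,None,fx=6,fy=6,interpolation=cv2.INTER_CUBIC))
```

```text
[-0.027  0.002  0.02   0.003 -0.025  0.006 -0.003] 8.10188506265772e-07 [3.19504371e-03 3.62467699e-03 1.71592537e-05]
[ 0.7276 -0.074   0.044 ]
[ 0.7284 -0.073   0.044 ]
[ 0.7292 -0.0721  0.044 ]
[ 0.73   -0.0712  0.044 ]
[ 0.7308 -0.0703  0.044 ]
[ 1.2 -1.5  0.2] 35.1417 [ 0.23129384  0.88825449  0.18988028  1.89471178  4.30005433  1.08623308
 -0.4378989 ]
```

View pics/z9.png

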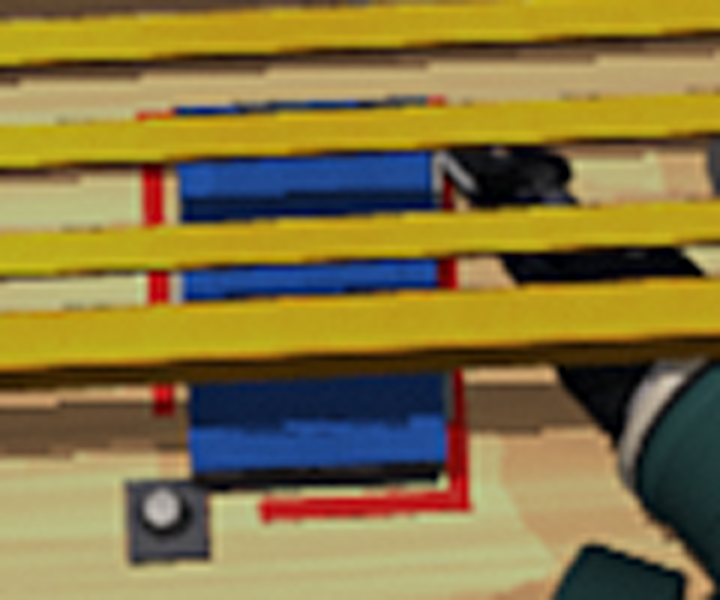

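Run:
```python
from meas import *
for f,n in(("pics/top8.png",8),("pics/top9.png",9)):
    g=cv2.imread(f).astype(int); 
    m=((g[...,0]>g[...,2]+25)&(g[...,0]>50)).astype(np.uint8)[130:202,290:350]
    # blue fraction edge per row: subpixel via threshold crossing on (B-R)
    d=(g[...,0]-g[...,2])[:, :].astype(float)
    L=[];Rr=[]
    for r in range(138,199):
        row=d[r,292:350]; 
        idx=np.where(row>20)[0]
        if len(idx)<35: continue
        thr=12
        i=idx[0]; l=292+i-(row[i]-thr)/(row[i]-row[i-1]); j=idx[-1]; rr=292+j+(row[j]-thr)/(row[j]-row[j+1])
        L.append((l,r));Rr.append((rr,r))
    for nm,P in(("L",L),("R",Rr)):
        W=np.array([back("top",p,.071) for p in P]); 
        c=np.polyfit(W[:,0],W[:,1],1); res=W[:,1]-np.polyval(c,W[:,0]); ok=abs(res)<.002; c=np.polyfit(W[ok,0],W[ok,1],1)
        print(n,nm,len(P),ok.sum(),np.degrees(np.arctan(c[0])).round(2),"y at x=.66",np.polyval(c,.66).round(4))
b=[.5654,.0519,.0506]
s=np.tan(b[2])
for y in(-12,-122): 
    p=board((90,y,71),b); print("target y at .66",(p[1]+(.66-p[0])*s).round(4))
from vis import overlay
overlay("top",cv2.imread("pics/top9.png"),b,b[2],0,"pics/o9.png",(260,110,400,215),5)
```

```text
8 L 26 23 1.54 y at x=.66 0.0417
8 R 26 26 1.25 y at x=.66 -0.0679
9 L 24 23 2.6 y at x=.66 0.0438
9 R 24 24 2.27 y at x=.66 -0.0661
target y at .66 0.0447
target y at .66 -0.0655
```

View pics/o9.png

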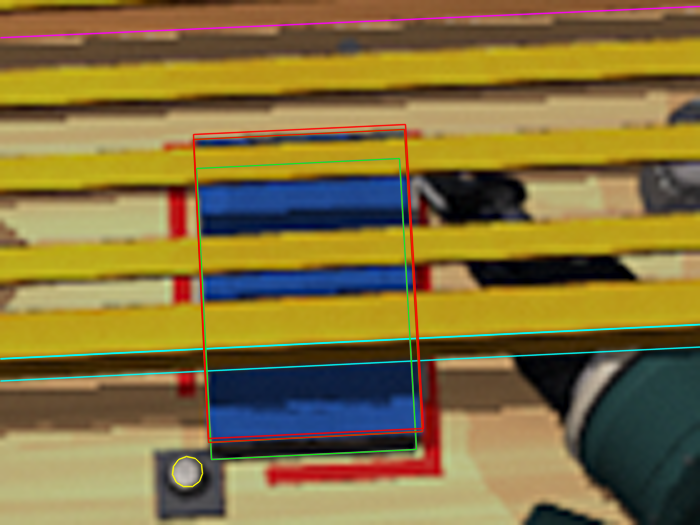

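Measured yaw is ~2.4° against 2.9°. I'll give it one last nudge of about 1.5 mm, then back out along the way I came in.

```bash
python3 - <<'E'
from pb import *
R=Ro.from_rotvec(ori(36.5,25,1,270)).as_matrix()
def go(p,R,lab):
    q0=np.array(ctrl.read_joint_pos()); q,e=solve(p,R,q0); assert e<1e-3 and abs(q-q0).max()<.5,(lab,e,(q-q0).round(2))
    ctrl.set_joints(q); print(lab,np.round(ctrl.read_ft_force(),1),round(ctrl.read_time_s(),2),np.round(q,2))
p,_=tg(1.018); go(p,R,"push"); ctrl.hold(.2)
p,_=tg(1.0,.015); go(p,R,"off")
for k in(.92,.84,.74,.64,.52,.42):
    p,Rk=tg(k,.015); go(p,Rk,k)
p,Rk=tg(.4,.05,.05); go(p,Rk,"up")
for n in("scene","top","wrist"): cv2.imwrite(f"pics/{n}10.png",read_camera(n))
from vis import overlay
overlay("top",cv2.imread("pics/top10.png"),b,b[2],0,"pics/o10.png",(260,110,400,215),5)
E
sed 's/0/0/' /dev/null
python3 - <<'E'
import sys; sys.path.insert(0,".")
from meas import *
g=cv2.imread("pics/top10.png").astype(int); d=(g[...,0]-g[...,2]).astype(float)
L=[];Rr=[]
for r in range(138,199):
    row=d[r,292:350]; idx=np.where(row>20)[0]
    if len(idx)<35: continue
    i=idx[0]; j=idx[-1]; L.append((292+i-(row[i]-12)/(row[i]-row[i-1]),r)); Rr.append((292+j+(row[j]-12)/(row[j]-row[j+1]),r))
for P in(L,Rr):
    W=np.array([back("top",p,.071) for p in P]); c=np.polyfit(W[:,0],W[:,1],1); ok=abs(W[:,1]-np.polyval(c,W[:,0]))<.002; c=np.polyfit(W[ok,0],W[ok,1],1)
    print(len(P),ok.sum(),np.degrees(np.arctan(c[0])).round(2),np.polyval(c,.66).round(4))
E
```

```text
push [-1.1 -3.3  0.2] 35.44 [ 0.23  0.89  0.18  1.89  4.3   1.08 -0.44]
off [ 0.7 -0.1 -0.7] 35.91 [ 0.18  0.91  0.29  1.88  4.3   1.16 -0.47]
0.92 [1.  0.2 1.1] 36.17 [ 0.27  0.87  0.21  1.96  4.24  1.1  -0.4 ]
0.84 [ 0.8 -0.9  0.4] 36.42 [ 0.33  0.84  0.15  2.04  4.15  1.07 -0.32]
0.74 [ 0.3 -0.9  0. ] 36.7 [ 0.37  0.8   0.13  2.13  4.06  1.04 -0.25]
0.64 [ 0.8 -0.3 -0.3] 36.98 [ 0.41  0.76  0.12  2.21  4.04  1.01 -0.21]
0.52 [0.9 0.  0.8] 37.27 [ 0.44  0.71  0.12  2.29  4.04  0.97 -0.2 ]
0.42 [ 0.8 -0.1 -0. ] 37.54 [ 0.43  0.63  0.14  2.35  4.07  0.85 -0.23]
up [0.5 0.5 0.4] 37.91 [ 0.49  0.46  0.16  2.4   4.28  0.78 -0.39]
24 23 2.83 0.0443
24 24 2.34 -0.0659
```

View pics/o10.png

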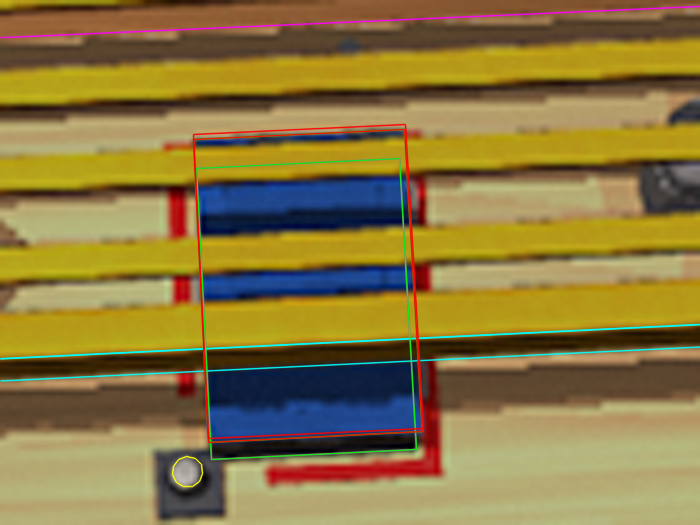

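View pics/scene10.png

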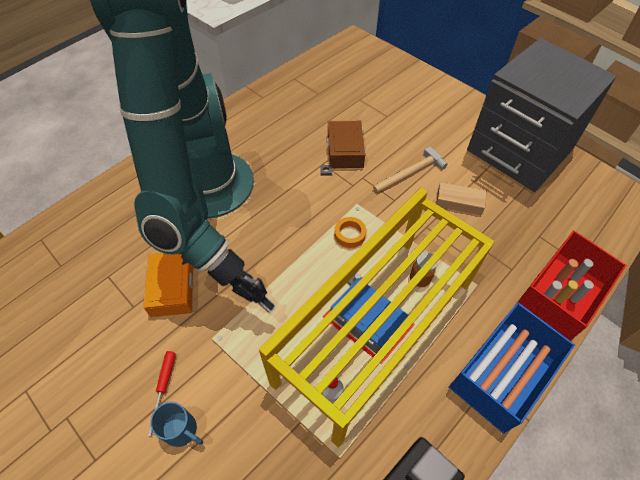

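View pics/wrist10.png

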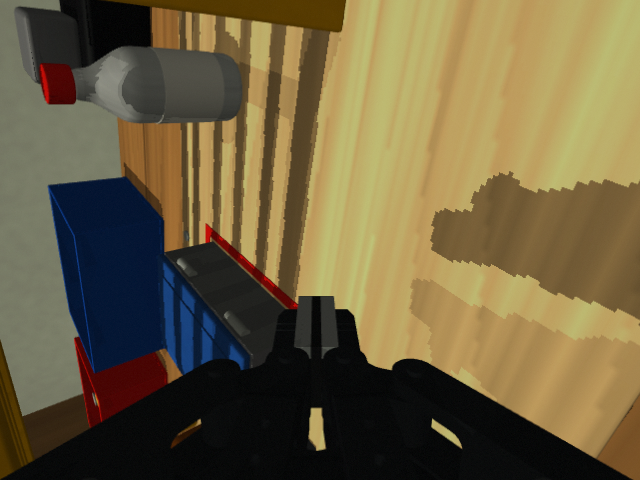

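The case stands inside the tape: its edges measure 2.3–2.8° against a board yaw of 2.9°, with sideways errors under 1 mm. The eye is on the pin, the lid is flush, the robot is clear, and the can, jar and tape roll haven't moved. Handing in.

Run:
```python
from rig import ctrl,ticket
print(ctrl.read_time_s(), ctrl.read_ft_force()); ticket.sign_off()
```

```text
38.0583 [-0.7402793  -0.53463554 -0.10560183]
the job is handed in; nothing more can be done
```

The blue lid is shut and the case now stands inside the red tape outline under the rack. I handed the job in at 38 s, with the robot clear of everything; sign-off gives no verdict.

- **Lid:** I lowered it with the shut fingers and pressed it home at 14–17 N. It looked flush in every view afterwards.
- **Turn:** I pushed the near face low down by the free corner in two stages. In between I backed off and re-approached with the tool leaning under the rack. Two small nudges finished it. Contact readings stayed under about 4 N during the turn.
- **Last checks:** The case edges measured 2.3° and 2.8° against a board yaw of 2.9°. That leaves it up to about 0.5° short of square, close to what I can measure. Its sides sit within 0.5 mm of the outline, and the eye is still on the pin.
- **Disagreements:** The scene camera's overlay was about 3 px off the top camera's throughout, so I relied on the top camera. The depth along the board could only be checked to a few millimetres, because a slat hides the case's far edge.
- **Other things:** Nothing else on the bench appeared to have moved in the last pictures.

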